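# Stow loose punches in the bottom tray of a locked stack

### The arm

A 6-joint arm with a two-finger parallel gripper is mounted at the origin on a cart in front of the work surface, level with it; the furniture and walls round the work are solid. World frame = base frame: x ahead of the robot, y to its left, z up, the work surface at z = 0. Lengths are in mm, angles in rad, forces in N, time in s.
With the tool pointing down it reaches from about 300 to 775 mm from the base axis. Payload 14.6 kg.
Tool frame: the origin (TCP) lies midway between the tips of the shut fingers; the grasp point (between the pads) lies 19 mm behind it; z points along the fingers, y is the line along which they close (so a half turn about z gives the same grasp; the last joint's range is limited). The gripper opens to 85 mm and grips with 20 to 120 N. Pads are 22 mm wide; open, the fingers measure 114 mm over their backs; the gripper's body (76 mm by 85 mm) begins 54 mm behind the grasp point. The pads swing forward as they close: fully open they stand 13 mm farther back than shut.
Start: joints at [-1.396, 0.3, 1.521, -0, 1.321, -0.067], TCP at [131.691, -533.991, 231.281] pointing down, gripper open.
Joint ranges: [-3.03, 3.03], [-0.79, 2.21], [0.23, 2.52], [-1.04, 4.18], [0, 3.07], [-2.55, 2.55]. Speed limits (rad/s): [2.22, 2.22, 2.57, 3.14, 3.14, 3.14].

### API

Orientations are given as a unit quaternion [x, y, z, w].
In Python, from rig import r, grab_frame, camera_model, job gives the robot as it stands.
- The arm moves only by the shell command python3 -m creep 'ROWS' [FORCE]. ROWS is JSON, a list of rows, each an object with "claw": the finger opening in cm, from 0 to 8.54; "xyz": the shift along the tool's x, y, z in cm, a list of three; "yaw": the turn about the tool's z in degrees. In form: [{"claw": claw, "xyz": [tx, ty, tz], "yaw": yaw}, ...]. A call has 1 to 10 rows; each row is the pose to reach, as a shift and turn from the pose commanded when the call began, along the tool's axes at that moment; what a row does not reach only later rows make up. A row lasts 1/12 s, in which the tool goes at most 41.7 mm and 7.16 degrees, less where a joint would pass 70% of its speed; a pose out of reach is approached as far as the arm can. A call with a gripper value outside its range is refused whole. The fingers move at their own pace and stop on an object; FORCE is the grip in N (left out, the last holds). Time passes only in rows, so rows that repeat a pose let the fingers close. It gives the time, the measured TCP pose, the force, the opening and the grip force at its end, in the units of the state.
- r.get_state(): the state, without advancing time (a new reading comes with each control period).
- grab_frame(name): name is "scene" or "top" or "wrist"; returns the picture (400x640x3 uint8, red, green, blue); there is no depth.
- camera_model(name): a dict with "camera_matrix" (3x3 intrinsics, pixels), "R" (3x3) and "t" (3): a world point X has camera coordinates R X + t. Camera axes: x right, y down, z forward; pixel columns grow to the right and rows downward; lengths in mm; the calibration is good to about 2 mm. A picture is of the moment at which its call begins: read the wrist's pose just before it. camera_model takes no time and is no camera call; for the wrist camera it gives the pose at the moment of the call.
- job.sign_off(): hands the job in; it is judged then, once.
The state is a dict: "time": time; "joint_positions": joint angles; "joint_velocities": joint speeds; "joint_efforts": joint torques, N m; "position": TCP position; "tcp_rot": TCP orientation; "contact_force": force on the tool from outside, world axes, zero at the start; "moment": the same for the moment, N m; "width": finger opening in mm; "gripper_force": force on a finger pad.
Only numpy, scipy, OpenCV 4.12 (cv2) and the standard library are available. Lean on these libraries where they do the work, as an engineer would, in place of code of your own. Each camera call takes 0.05 s, during which the arm holds its last target. There are 200 camera calls.

### The job

Swing the hold-down arm of the tray rack fully clear, lift the two upper trays off and set them aside flat on the bench (the rubber mat is kept clear for this; one stacked on the other is fine), and put every loose square steel punch and graver blank from the bench into the bottom tray. Then restack the trays in their old order (middle tray below the top one), each seated flat in the one below and lined up with it, and swing the arm back over them, fully home. Leave the pencil, marker, tape measure, tweezers and tin where they lie.

Things in the scene. Friction and masses are not known exactly. Their poses are not given: they have to be found in the camera images.
- hold_arm (a joint): hold-down arm of the tray rack, a flat steel arm swinging level about the post; 0 = locked, arm lying across the middle of the top tray; grows as it swings clear, turning counter-clockwise seen from above; stop at 1.75 rad. Stays where it is left (stiff, about 1.5 N at the knob)
- hold_knob (a point): centre of the upright black round knob on the arm's end, 20 mm across, from 24 mm below (top of the arm) to 22 mm above this point; 100 mm from the pivot. The arm's underside is 4 mm above the rim of the top tray when all are seated
- hold_pivot (a point): on the arm's upright hinge axis (steel post 20 mm thick), at arm height, about 157 mm above the bench
- rack_seat (a point): centre of the rack's base plate, on the plate (8 mm above the bench), where the bottom tray sits. x points from the tray seat to the post, which is 100 mm away
- tray_bottom_c (a point): open plastic stacking tray, 110 (x) x 150 (y) x 50 mm high, walls 4; lowest, on the rack, two plain 102 x 65 compartments. Grip rib, 12 thick along x through its middle (pinch along y), top 42 above the underside; floor 9 above it. A foot 94 x 134, 5 deep, drops inside the rim below with 4 play a side: stacked trays stand 45 apart. Site: centre, 25 above the underside
- tray_middle_c (a point): open plastic stacking tray, 110 (x) x 150 (y) x 50 mm high, walls 4; middle one, one compartment has a low cross wall at x +32. Grip rib, 12 thick along x through its middle (pinch along y), top 42 above the underside; floor 9 above it. A foot 94 x 134, 5 deep, drops inside the rim below with 4 play a side: stacked trays stand 45 apart. Site: centre, 25 above the underside
- tray_top_c (a point): open plastic stacking tray, 110 (x) x 150 (y) x 50 mm high, walls 4; top one, both compartments have a low cross wall at x +32. Grip rib, 12 thick along x through its middle (pinch along y), top 42 above the underside; floor 9 above it. A foot 94 x 134, 5 deep, drops inside the rim below with 4 play a side: stacked trays stand 45 apart. Site: centre, 25 above the underside
- mat: black rubber mat, 135 mm (x) by 175 mm (y), 3 mm thick, fixed on the bench, kept clear for trays. Origin at the centre of its underside
- punch_a_c (a point): letter punch of black square steel, 8 x 8 mm, 63 mm long along its y, lying on the bench; may be absent. Site at its centre, 4 mm up
- punch_b_c (a point): letter punch of black square steel, 8 x 8 mm, 63 mm long along its y, lying on the bench; may be absent. Site at its centre, 4 mm up
- blank_a_c (a point): graver blank of black square steel, 8 x 8 mm, 70 mm long along its y, lying on the bench; may be absent. Site at its centre, 4 mm up
- blank_b_c (a point): graver blank of black square steel, 8 x 8 mm, 70 mm long along its y, lying on the bench; may be absent. Site at its centre, 4 mm up
- pencil: black pencil, 117 mm, bystander; origin at its underside
- marker: grey marker pen with black cap, 135 mm, 14 mm thick, bystander; origin at its underside
- sewing_tape: small coiled yellow tape measure, 54 mm across, bystander; origin at its underside
- tweezers: steel tweezers, 150 mm, bystander; origin at its underside
- flux_tin: small round black tin, 41 mm across, 24 high, bystander; origin at its underside

How it is judged (in metres and radians):
On the way, in this order (a step that is already met when the one before it is completed fails the run):
1. the hold-down arm is swung clear (joint above 1.4) (value of joint hold_arm above 1.4 rad), for 0.2 s.
2. the two upper trays are set aside, level and low, more than 140 mm from the bottom tray (horizontal distance between each of tray_middle_c, tray_top_c and tray_bottom_c above 0.14 m and height (world z) of each of tray_middle_c, tray_top_c below 0.085 m and angle between each of tray_middle_c, tray_top_c's own z axis and vertical below 0.12 rad), for 0.3 s.
3. all the punches and blanks present lie in the bottom tray (x of punch_a_c in the frame of tray_bottom_c between -0.051 and 0.051 m and y of punch_a_c in the frame of tray_bottom_c between -0.071 and 0.071 m and z of punch_a_c in the frame of tray_bottom_c between -0.02 and 0.015 m and x of punch_b_c in the frame of tray_bottom_c between -0.051 and 0.051 m and y of punch_b_c in the frame of tray_bottom_c between -0.071 and 0.071 m and z of punch_b_c in the frame of tray_bottom_c between -0.02 and 0.015 m and x of blank_a_c in the frame of tray_bottom_c between -0.051 and 0.051 m and y of blank_a_c in the frame of tray_bottom_c between -0.071 and 0.071 m and z of blank_a_c in the frame of tray_bottom_c between -0.02 and 0.015 m and x of blank_b_c in the frame of tray_bottom_c between -0.051 and 0.051 m and y of blank_b_c in the frame of tray_bottom_c between -0.071 and 0.071 m and z of blank_b_c in the frame of tray_bottom_c between -0.02 and 0.015 m), for 0.3 s.
4. the trays are restacked in order, seated flat (all of step 3 and horizontal distance between tray_middle_c and tray_bottom_c below 0.009 m and z of tray_middle_c in the frame of tray_bottom_c between 0.041 and 0.049 m and angle between the z axis of tray_middle_c and the z axis of tray_bottom_c, either way round below 0.05 rad and angle between the x axis of tray_middle_c and the x axis of tray_bottom_c, either way round below 0.12 rad and horizontal distance between tray_top_c and tray_middle_c below 0.009 m and z of tray_top_c in the frame of tray_middle_c between 0.041 and 0.049 m and angle between the z axis of tray_top_c and the z axis of tray_middle_c, either way round below 0.05 rad and angle between the x axis of tray_top_c and the x axis of tray_middle_c, either way round below 0.12 rad and horizontal distance between tray_bottom_c and rack_seat below 0.009 m and z of tray_bottom_c in the frame of rack_seat below 0.029 m and angle between tray_bottom_c's own z axis and vertical below 0.05 rad), for 0.3 s.
5. the arm is locked over the stack (value of joint hold_arm below 0.15 rad), for 0.2 s.
At the end, for the whole second after the job is handed in: All punches and blanks present lie inside the bottom tray, below its rim; bottom tray on the rack seat, middle tray on it, top tray on that, each within 9 mm and 0.12 rad of the one below (either way round), level, 45 mm (+-4) above it; arm within 0.15 rad of locked (all of step 4 and value of joint hold_arm below 0.15 rad); the robot touches nothing.
It fails at once if a bystander (pencil) is shifted more than 50 mm (distance of pencil from where it was at the start of the episode above 0.05 m).
It fails at once if a bystander (marker) is shifted more than 50 mm (distance of marker from where it was at the start of the episode above 0.05 m).
It fails at once if a bystander (sewing_tape) is shifted more than 50 mm (distance of sewing_tape from where it was at the start of the episode above 0.05 m).
It fails at once if a bystander (tweezers) is shifted more than 50 mm (distance of tweezers from where it was at the start of the episode above 0.05 m).
It fails at once if a bystander (flux_tin) is shifted more than 50 mm (distance of flux_tin from where it was at the start of the episode above 0.05 m).
Of punch_a, punch_b, blank_a, blank_b only 2 to 4 are there at a start; the rules pass over those that are not, and their reading is None.
At some moment in a run one of punch_a, punch_b, blank_a, blank_b may be knocked a few centimetres aside while the robot is not near it.
Once in a run the grip may slacken for a moment while it holds something.
It also fails if it takes over 210 s, if anything falls off the work surface, if the arm or the gripper's body presses on something with over 40 N, if the wrist force passes 120 N, or if a joint passes its speed limit or range.

## Working session

There is one attempt and no reset: what is moved stays moved. The work goes in short steps, Python scripts to look and compute and a shell command to move; the robot and the scene stay as the last step left them, time stands still between calls to the robot, and variables do not carry over. Pictures are saved under pics/ and viewed, at most 14 in all, crops included, and the job is handed in when it is done.

```bash
ls; mkdir -p pics
python3 - <<'E'
from rig import r, grab_frame, camera_model
import cv2, numpy as np
s=r.get_state(); print(s['time'],s['position'],s['tcp_rot'],s['width'])
for n in ['scene','top','wrist']:
    m=camera_model(n); print(n,np.round(m['camera_matrix'],1).tolist(),np.round(m['R'],3).tolist(),np.round(m['t'],1).tolist())
    f=grab_frame(n); cv2.imwrite(f'pics/{n}0.png',f[:,:,::-1])
E
```

```text
pics
0.0 [ 131.64993734 -533.76192049  230.71205576] [ 9.92700044e-01  1.20607890e-01 -3.87520001e-05 -5.97748225e-04] 85.86808264785583
scene [[515.6, 0.0, 318.9], [0.0, 515.6, 190.4], [0.0, 0.0, 1.0]] [[-0.455, -0.891, 0.008], [-0.645, 0.323, -0.692], [0.614, -0.32, -0.722]] [437.7, 377.7, 946.9]
top [[392.1, 0.0, 317.6], [0.0, 392.1, 200.5], [0.0, 0.0, 1.0]] [[0.009, -1.0, 0.005], [-0.998, -0.009, -0.055], [0.055, -0.004, -0.998]] [212.4, 531.3, 951.1]
wrist [[345.7, 0.0, 315.4], [0.0, 345.7, 207.3], [0.0, 0.0, 1.0]] [[0.241, -0.971, -0.0], [-0.918, -0.228, 0.325], [-0.316, -0.078, -0.946]] [-550.9, -41.9, 379.3]
```

View pics/scene0.png

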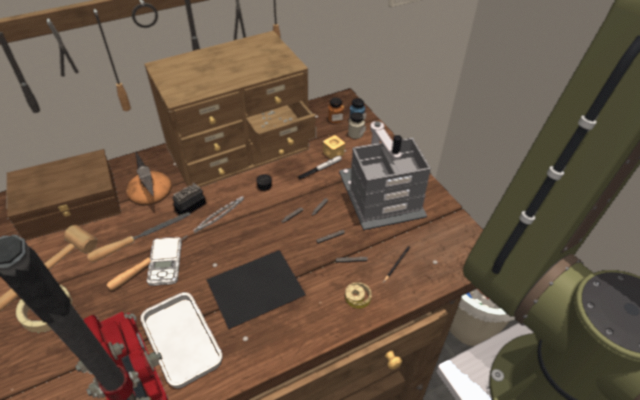

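View pics/top0.png

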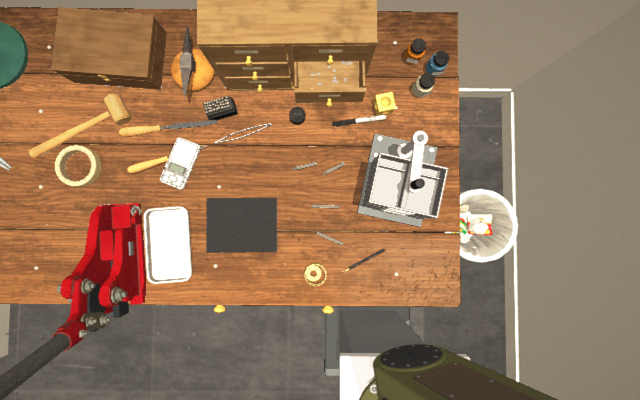

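The four steels are at top px (306,166), (335,167), (325,206) and (329,238). The rack stack is near (407,185), with the post at (421,138) and the knob at (418,184). The mat is at (242,225) and the pencil at (364,260).

```bash
cat > h.py <<'E'
from rig import r, grab_frame, camera_model
import cv2, numpy as np
def ray(m,uv):
    K,R,t=[np.asarray(m[k],float) for k in('camera_matrix','R','t')]
    d=R.T@np.linalg.solve(K,np.array([uv[0],uv[1],1.])); return -R.T@t,d
def plane(m,uv,z):
    c,d=ray(m,uv); return c+d*(z-c[2])/d[2]
def tri(obs):
    A=np.zeros((3,3));b=np.zeros(3);L=[]
    for m,uv in obs:
        c,d=ray(m,uv); d=d/np.linalg.norm(d);P=np.eye(3)-np.outer(d,d);A+=P;b+=P@c;L.append((c,P))
    X=np.linalg.solve(A,b); return X,[float(np.linalg.norm(P@(X-c))) for c,P in L]
def proj(m,X):
    K,R,t=[np.asarray(m[k],float) for k in('camera_matrix','R','t')]
    p=K@(R@np.asarray(X,float)+t); return p[:2]/p[2]
def yaw(q):
    # world yaw of tool y axis (deg) & tool x axis
    from scipy.spatial.transform import Rotation as Ro
    M=Ro.from_quat(q).as_matrix(); return M
def shift(s,target):
    "tool-frame shift (cm) from measured pose to world target mm"
    return yaw(s['tcp_rot']).T@(np.asarray(target)-s['position'])/10
def sticks(img,m,roi,z,smax=70,amin=40,amax=2500):
    x0,y0,x1,y1=roi
    hsv=cv2.cvtColor(img,cv2.COLOR_RGB2HSV)[y0:y1,x0:x1]
    k=(hsv[...,1]<smax).astype(np.uint8)
    out=[]
    for c in cv2.findContours(k,cv2.RETR_EXTERNAL,cv2.CHAIN_APPROX_NONE)[0]:
        a=cv2.contourArea(c)
        if not amin<a<amax: continue
        (cx,cy),wh,ang=cv2.minAreaRect(c); 
        bp=cv2.boxPoints(((cx,cy),wh,ang))+[x0,y0]
        e=[(bp[i]+bp[(i+1)%4])/2 for i in range(4)]
        i=0 if np.linalg.norm(e[0]-e[2])>np.linalg.norm(e[1]-e[3]) else 1
        A,B=plane(m,e[i],z),plane(m,e[i+2],z)
        out.append(((cx+x0,cy+y0),a,(A+B)/2,np.linalg.norm(A-B),np.degrees(np.arctan2(*(B-A)[1::-1]))))
    return out
E
python3 - <<'E'
from h import *
np.set_printoptions(precision=1,suppress=True)
t=cv2.imread('pics/top0.png')[:,:,::-1]; m=camera_model('top')
for roi in [(280,150,350,250)]:
    for o in sticks(t,m,roi,8,smax=90,amin=15): print(o)
s=cv2.imread('pics/scene0.png')[:,:,::-1]; ms=camera_model('scene')
for o in sticks(s,ms,(275,195,375,270),8,smax=90,amin=15): print('s',o)
for n,uv,z in [('post',(421,138),160),('knob',(418,184),180),('pencil',(364,260),0),('tape',(315,274),0),('tin',(297,115),24),('marker',(360,121),7),('matTL',(207,198),3),('matBR',(277,251),3),('matTR',(277,198),3),('matBL',(207,252),3)]: print(n,plane(m,uv,z))
c=t[120:235,345:455]; cv2.imwrite('pics/c1.png',cv2.resize(c,None,fx=5,fy=5,interpolation=cv2.INTER_CUBIC)[:,:,::-1])
c=s[120:235,330:440]; cv2.imwrite('pics/c2.png',cv2.resize(c,None,fx=5,fy=5,interpolation=cv2.INTER_CUBIC)[:,:,::-1])
a=cv2.imread('pics/c1.png');b=cv2.imread('pics/c2.png')
cv2.imwrite('pics/c12.png',cv2.resize(np.hstack([a,b]),None,fx=.72,fy=.72))
E
```

```text
((329.24742889404297, 237.94330596923828), 61.0, array([437.5, 187.5,   8. ]), np.float64(69.50252910197389), np.float64(-113.40248641488978))
((324.5, 205.5), 56.5, array([517.5, 199.8,   8. ]), np.float64(66.8565519612884), np.float64(90.51393865220241))
((332.82837677001953, 168.62026977539062), 50.5, array([609.5, 179.8,   8. ]), np.float64(60.331960706919794), np.float64(118.54032918255331))
((304.5588264465332, 165.73529434204102), 51.5, array([616.1, 250.2,   8. ]), np.float64(59.76767385334269), np.float64(104.6716318288735))
s ((351.0, 258.5), 108.5, array([436.2, 188.6,   8. ]), np.float64(71.32630266701163), np.float64(-116.7246340932775))
s ((282.5, 260.0), 175.0, array([501.4, 326.3,   8. ]), np.float64(49.05818683352069), np.float64(155.74313676859055))
s ((330.25342559814453, 235.84246826171875), 94.0, array([513.9, 199.4,   8. ]), np.float64(70.59984432330504), np.float64(88.67044132819085))
s ((291.84615325927734, 214.26922988891602), 73.5, array([613.9, 250.7,   8. ]), np.float64(62.659214146436554), np.float64(105.59475161738074))
s ((319.25000381469727, 206.25), 67.5, array([607.6, 180.1,   8. ]), np.float64(61.50880787657361), np.float64(116.45911814874938))
s ((361.0, 212.0), 619.5, array([547. ,  98.1,   8. ]), np.float64(109.61658569651483), np.float64(149.71079224520804))
post [655.4   0.6 160. ]
knob [555.9  12.7 180. ]
pencil [383.5 100.7   0. ]
tape [348.1 221.8   0. ]
tin [739.5 269.8  24. ]
marker [730.5 112.4   7. ]
matTL [533.7 492.2   3. ]
matBR [404.1 316.3   3. ]
matTR [535.3 318.2   3. ]
matBL [400.2 489.    3. ]
```

View pics/c12.png

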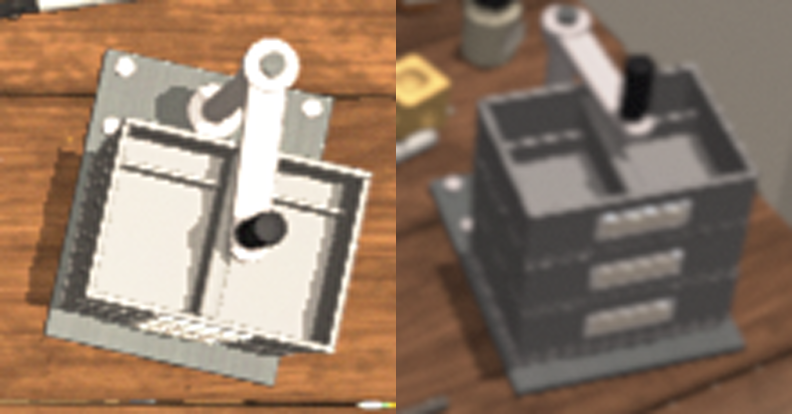

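The rack's x axis points up and slightly right in the image. The top tray rim corners in the left crop are about (125,120), (370,175), (333,350) and (86,300), the pivot ring is at (271,62), and the knob top is at (268,226). In the right crop, the pivot is at (565-396,17) and the knob top at (640-396,60).

Run:
```python
from h import *
np.set_printoptions(precision=1,suppress=True)
m=camera_model('top');ms=camera_model('scene')
T=lambda u,v:(345+u/3.6,120+v/3.6)
S=lambda u,v:(330+(u-396)/3.6,120+v/3.6)
P=[(125,120),(370,175),(333,350),(86,300)]
C=[plane(m,T(*p),148) for p in P]; print(C, np.mean(C,0))
for i in range(4):
    d=C[(i+1)%4]-C[i]; print(np.linalg.norm(d),np.degrees(np.arctan2(d[1],d[0])))
print('pivot',tri([(m,T(271,62)),(ms,S(565,17))]))
print('knobtop',tri([(m,T(268,224)),(ms,S(640,60))]))
print('TL',tri([(m,T(125,120)),(ms,S(481,97))]));print('TR',tri([(m,T(370,175)),(ms,S(690,68))]));print('BR',tri([(m,T(333,350)),(ms,S(757,175))]))
print('knobplane',plane(m,T(268,224),200),plane(m,T(252,238),160))
```

```text
[array([624. ,  85.9, 148. ]), array([592.6, -59.4, 148. ]), array([488.8, -36.6, 148. ]), array([516.9, 108.9, 148. ])] [555.6  24.7 148. ]
148.63051717828537 -102.21886815353932
106.27486513997013 167.6139468596599
148.1511421892559 79.04964351911102
109.55436027339287 -12.111351461695751
pivot (array([656.5,   2.3, 161.5]), [0.33242165948592806, 0.33242165948590524])
knobtop (array([556.4,  15.4, 205. ]), [1.094692187419635, 1.0946921874196072])
TL (array([623.3,  85.4, 149.9]), [0.9207145108879373, 0.9207145108879566])
TR (array([594.2, -60.5, 141.2]), [1.35374078479195, 1.3537407847920455])
BR (array([489.1, -37.9, 142.7]), [0.4173339719117342, 0.41733397191177407])
knobplane [557.4  15.1 200. ] [553.4  13.8 160. ]
```

```bash
R='' ; python3 -m creep '[{"claw":8.5,"xyz":[3.4,-2.7,-0.4],"yaw":-7},{"claw":8.5,"xyz":[6.8,-5.4,-0.8],"yaw":-14},{"claw":8.5,"xyz":[10.2,-8.1,-1.2],"yaw":-21},{"claw":8.5,"xyz":[13.6,-10.8,-1.6],"yaw":-28},{"claw":8.5,"xyz":[17,-13.5,-2],"yaw":-35},{"claw":8.5,"xyz":[20.4,-16.2,-2.4],"yaw":-42},{"claw":8.5,"xyz":[23.8,-18.9,-2.8],"yaw":-49},{"claw":8.5,"xyz":[27,-21.5,-3],"yaw":-56},{"claw":8.5,"xyz":[27,-21.5,-3],"yaw":-60}]' 40
python3 - <<'E'
from h import *
s=r.get_state();np.set_printoptions(precision=2,suppress=True);print(s['time'],s['position'],s['joint_positions'],shift(s,[556,15,265]))
M=yaw(s['tcp_rot']);print(np.degrees(np.arctan2(M[1,0],M[0,0])))
E
```

```text
time: 0.9
position: [344.4, -257.2, 261.8]
tcp_rot: [0.796, 0.605, 0.0, 0.0]
contact_force: [0.2, -1.3, -0.7]
width: 85.1
gripper_force: 0.0
0.9 [ 344.37 -257.2   261.8 ] [-0.73  0.    1.79  0.    1.35 -0.46] [31.91 13.07 -0.3 ]
74.40646797916745
```

```bash
python3 -m creep '[{"claw":8.5,"xyz":[4,1.6,0],"yaw":-7},{"claw":8.5,"xyz":[8,3.2,0],"yaw":-14},{"claw":8.5,"xyz":[12,4.8,0],"yaw":-21},{"claw":8.5,"xyz":[16,6.4,0],"yaw":-28},{"claw":8.5,"xyz":[20,8.2,0],"yaw":-35},{"claw":8.5,"xyz":[24,9.8,0],"yaw":-42},{"claw":8.5,"xyz":[28,11.5,0],"yaw":-49},{"claw":8.5,"xyz":[31.9,13.1,0],"yaw":-56},{"claw":8.5,"xyz":[31.9,13.1,0],"yaw":-63},{"claw":8.5,"xyz":[31.9,13.1,0],"yaw":-70}]'
python3 -m creep '[{"claw":8.5,"xyz":[0,0,0],"yaw":-7},{"claw":8.5,"xyz":[0,0,0],"yaw":-14},{"claw":8.5,"xyz":[0,0,0],"yaw":-21},{"claw":8.5,"xyz":[0,0,0],"yaw":-24},{"claw":8.5,"xyz":[0,0,0],"yaw":-24},{"claw":8.5,"xyz":[0,0,0],"yaw":-24}]'
python3 - <<'E'
from h import *
s=r.get_state();np.set_printoptions(precision=2,suppress=True);print(s['time'],s['position'],s['joint_positions'],shift(s,[556,15,168]))
M=yaw(s['tcp_rot']);print(np.degrees(np.arctan2(M[1,0],M[0,0])))
m=camera_model('wrist');f=grab_frame('wrist');cv2.imwrite('pics/w1.png',f[:,:,::-1])
for X in [(556,15,205),(556,15,160),(656,2,160),(624,86,148),(489,-37,148)]: print(X,proj(m,X))
E
```

```text
time: 1.73
position: [558.0, 12.1, 260.3]
tcp_rot: [0.306, 0.952, -0.0, -0.001]
contact_force: [-1.1, -0.2, 0.2]
width: 85.2
gripper_force: 0.0
time: 2.23
position: [556.8, 9.4, 261.1]
tcp_rot: [0.107, 0.994, -0.0, -0.0]
contact_force: [0.5, -0.4, -0.2]
width: 85.2
gripper_force: 0.0
2.2333 [556.84   9.4  261.09] [-0.05  0.29  1.46  0.    1.39 -1.41] [0.2  0.53 9.31]
167.73099780339567
(556, 15, 205) [324.76 227.03]
(556, 15, 160) [323.25 203.95]
(656, 2, 160) [332.41 318.28]
(624, 86, 148) [424.55 258.89]
(489, -37, 148) [233.36 126.91]
```

View pics/w1.png

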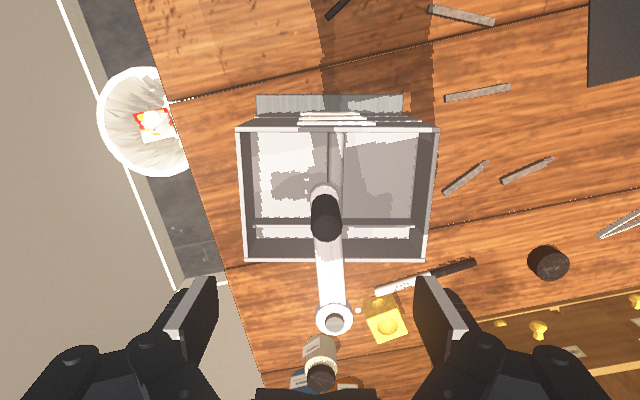

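The knob top is at (327,227) and the pivot at (334,320), both within 3 px of prediction. The tray edges are parallel to the tool. Next I descend, grip the knob, and compute the arc.

```bash
python3 -m creep '[{"claw":8.5,"xyz":[0.2,0.5,4],"yaw":0},{"claw":8.5,"xyz":[0.2,0.5,7],"yaw":0},{"claw":8.5,"xyz":[0.2,0.5,9.2],"yaw":0},{"claw":1.5,"xyz":[0.2,0.5,9.2],"yaw":0},{"claw":1.5,"xyz":[0.2,0.5,9.2],"yaw":0},{"claw":1.5,"xyz":[0.2,0.5,9.2],"yaw":0},{"claw":1.5,"xyz":[0.2,0.5,9.2],"yaw":0},{"claw":1.5,"xyz":[0.2,0.5,9.2],"yaw":0},{"claw":1.5,"xyz":[0.2,0.5,9.2],"yaw":0}]' 40
python3 - <<'E'
from h import *
s=r.get_state();np.set_printoptions(precision=1,suppress=True)
P=np.array([656,2.5]);k=s['position'][:2]-P;print(np.hypot(*k),np.degrees(np.arctan2(k[1],k[0])))
M=yaw(s['tcp_rot'])
for d in range(8,97,8):
    a=np.radians(d);q=np.array([[np.cos(a),-np.sin(a)],[np.sin(a),np.cos(a)]])@k
    print(d,(M.T@np.r_[q-k,0])/10)
E
```

```text
time: 3.03
position: [556.5, 14.7, 170.7]
tcp_rot: [0.106, 0.994, 0.0, 0.001]
contact_force: [-1.3, 0.2, 5.7]
width: 19.0
gripper_force: 38.8
100.24173133559245 173.01471802198103
8 [-0.2 -1.4 -0. ]
16 [-0.6 -2.7  0. ]
24 [-1.2 -4.   0. ]
32 [-2.  -5.2  0. ]
40 [-2.9 -6.2  0. ]
48 [-4.  -7.1  0. ]
56 [-5.1 -7.9  0. ]
64 [-6.4 -8.5  0. ]
72 [-7.8 -8.9  0. ]
80 [-9.1 -9.1  0. ]
88 [-10.5  -9.1   0. ]
96 [-11.9  -8.9   0. ]
```

```bash
python3 -m creep '[{"claw":1.5,"xyz":[-0.2,-1.4,0],"yaw":0},{"claw":1.5,"xyz":[-0.6,-2.7,0],"yaw":0},{"claw":1.5,"xyz":[-1.2,-4,0],"yaw":0},{"claw":1.5,"xyz":[-2,-5.2,0],"yaw":0},{"claw":1.5,"xyz":[-2.9,-6.2,0],"yaw":0},{"claw":1.5,"xyz":[-4,-7.1,0],"yaw":0},{"claw":1.5,"xyz":[-5.1,-7.9,0],"yaw":0},{"claw":1.5,"xyz":[-5.1,-7.9,0],"yaw":0}]'
python3 -m creep '[{"claw":1.5,"xyz":[-1.3,-0.6,0],"yaw":0},{"claw":1.5,"xyz":[-2.7,-1.0,0],"yaw":0},{"claw":1.5,"xyz":[-4,-1.2,0],"yaw":0},{"claw":1.5,"xyz":[-5.4,-1.2,0],"yaw":0},{"claw":1.5,"xyz":[-6.1,-1.1,0],"yaw":0},{"claw":1.5,"xyz":[-6.1,-1.1,0],"yaw":0},{"claw":1.5,"xyz":[-6.1,-1.1,0],"yaw":0}]'
python3 - <<'E'
from h import *
s=r.get_state();k=s['position'][:2]-[656,2.5];print(np.hypot(*k),np.degrees(np.arctan2(k[1],k[0]))%360)
f=grab_frame('top');cv2.imwrite('pics/t2.png',f[:,:,::-1])
E
```

```text
time: 3.7
position: [591.1, -73.5, 170.4]
tcp_rot: [0.106, 0.994, 0.001, 0.002]
contact_force: [3.3, 6.2, 5.0]
width: 19.1
gripper_force: 40.4
time: 4.28
position: [647.5, -96.2, 170.4]
tcp_rot: [0.106, 0.994, 0.0, 0.001]
contact_force: [2.7, 4.7, 2.6]
width: 19.0
gripper_force: 40.5
99.07099550806724 265.07419169249124
```

```bash
python3 -m creep '[{"claw":5,"xyz":[0,0,0],"yaw":0},{"claw":5,"xyz":[0,0,0],"yaw":0},{"claw":5,"xyz":[0,0,0],"yaw":0},{"claw":5,"xyz":[0,0,-4],"yaw":0},{"claw":5,"xyz":[0,0,-8],"yaw":0},{"claw":8,"xyz":[3.8,3.3,-10],"yaw":0},{"claw":8,"xyz":[7.6,6.6,-10],"yaw":0},{"claw":8,"xyz":[11.4,9.8,-10],"yaw":0},{"claw":8,"xyz":[11.4,9.8,-10],"yaw":0},{"claw":8,"xyz":[11.4,9.8,-10],"yaw":0}]'
python3 - <<'E'
from h import *
import json
s=r.get_state();np.set_printoptions(precision=2,suppress=True);print(s['position'])
m=camera_model('wrist');f=grab_frame('wrist');cv2.imwrite('pics/w2.png',f[:,:,::-1])
json.dump({k:np.asarray(v).tolist() for k,v in m.items()},open('w2.json','w'))
for p in [(555.6,24.7),]:
  M=yaw(s['tcp_rot'])[:2,:2]
  for a,b in [(1,1),(1,-1),(-1,-1),(-1,1)]:
    q=np.array(p)+M@[55*a,75*b]; print(proj(m,(*q,148)))
E
```

```text
time: 5.17
position: [553.4, 26.3, 270.4]
tcp_rot: [0.104, 0.995, 0.0, 0.0]
contact_force: [1.2, -0.1, 0.3]
width: 79.9
gripper_force: 0.0
[553.42  26.28 270.42]
[414.62 130.97]
[214.58 130.64]
[226.64 261.77]
[402.34 262.02]
```

View pics/w2.png

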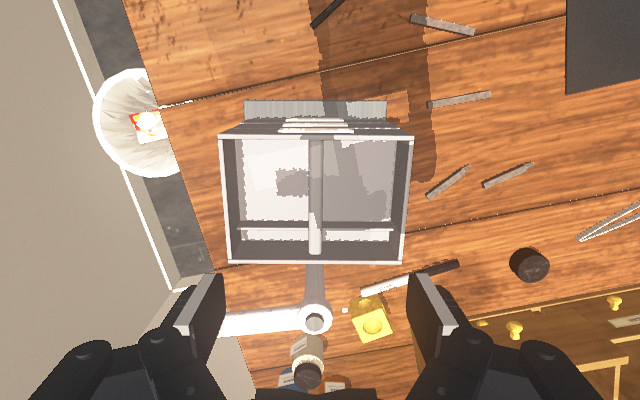

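The arm is swung clear, out to the left in this view. Rim corners are (220,137), (413,137), (402,263) and (230,263), and the rib runs at u≈316.

Run:
```python
from h import *
import json
m=json.load(open('w2.json'));np.set_printoptions(precision=2,suppress=True)
f=cv2.imread('pics/w2.png')
for z in(141,148):
  C=[plane(m,p,z) for p in [(219,135),(414,135),(403,263),(229,263)]]
  c=np.mean(C,0);print(c,[np.linalg.norm(C[i]-C[i-1]) for i in range(4)]);d=C[1]-C[0];print(np.degrees(np.arctan2(d[1],d[0])));d=C[2]-C[3];print(np.degrees(np.arctan2(d[1],d[0])))
s=r.get_state();M=yaw(s['tcp_rot']);print(np.degrees(np.arctan2(M[1,1],M[0,1])),shift(s,[c[0],c[1],114]))
t=cv2.imread('pics/t2.png')
```

```text
[560.19  25.13 141.  ] [np.float64(110.82134373248472), np.float64(150.68764761090526), np.float64(110.8171070141223), np.float64(152.6709177223136)]
78.12451119575289
78.123925499
[557.91  25.59 148.  ] [np.float64(107.95614356762368), np.float64(146.79173498039694), np.float64(107.95201638633915), np.float64(148.72372917636534)]
78.1245111957529
78.12392549899998
77.99902743356623 [-0.27  0.16 15.63]
```

```bash
python3 -m creep '[{"claw":6,"xyz":[-0.4,0,4],"yaw":0},{"claw":6,"xyz":[-0.4,0,8],"yaw":0},{"claw":6,"xyz":[-0.4,0,12],"yaw":0},{"claw":6,"xyz":[-0.4,0,15.5],"yaw":0},{"claw":6,"xyz":[-0.4,0,15.5],"yaw":0},{"claw":0.5,"xyz":[-0.4,0,15.5],"yaw":0},{"claw":0.5,"xyz":[-0.4,0,15.5],"yaw":0},{"claw":0.5,"xyz":[-0.4,0,15.5],"yaw":0},{"claw":0.5,"xyz":[-0.4,0,15.5],"yaw":0},{"claw":0.5,"xyz":[-0.4,0,15.5],"yaw":0}]' 90
python3 -m creep '[{"claw":0.5,"xyz":[0,0,0],"yaw":0},{"claw":0.5,"xyz":[0,0,0],"yaw":0},{"claw":0.5,"xyz":[0,0,0],"yaw":0},{"claw":0.5,"xyz":[0,0,-0.5],"yaw":0},{"claw":0.5,"xyz":[0,0,-1],"yaw":0},{"claw":0.5,"xyz":[0,0,-3],"yaw":0},{"claw":0.5,"xyz":[0,0,-6],"yaw":0}]'
```

```text
time: 6.05
position: [560.8, 22.0, 116.8]
tcp_rot: [0.106, 0.994, 0.0, 0.002]
contact_force: [-1.3, -0.3, 9.7]
width: 10.6
gripper_force: 88.9
time: 6.63
position: [558.4, 22.1, 173.4]
tcp_rot: [0.106, 0.994, -0.0, -0.002]
contact_force: [1.0, 0.5, -3.6]
width: 10.5
gripper_force: 87.8
```

```bash
python3 -m creep '[{"claw":0.5,"xyz":[0.8,1.8,0],"yaw":0},{"claw":0.5,"xyz":[2.4,5.1,0],"yaw":0},{"claw":0.5,"xyz":[4,8.5,0],"yaw":-2},{"claw":0.5,"xyz":[5.6,11.9,0],"yaw":-4},{"claw":0.5,"xyz":[7.2,15.2,0],"yaw":-6},{"claw":0.5,"xyz":[8.9,18.6,0],"yaw":-8},{"claw":0.5,"xyz":[10.5,22,0],"yaw":-10},{"claw":0.5,"xyz":[12.1,25.3,0],"yaw":-12},{"claw":0.5,"xyz":[13.7,28.7,0],"yaw":-12},{"claw":0.5,"xyz":[15.3,32.1,0],"yaw":-12}]'
python3 -m creep '[{"claw":0.5,"xyz":[0.9,3.6,4],"yaw":0},{"claw":0.5,"xyz":[0.9,3.6,7],"yaw":0},{"claw":0.5,"xyz":[0.9,3.6,9],"yaw":0},{"claw":0.5,"xyz":[0.9,3.6,9],"yaw":0},{"claw":0.5,"xyz":[0.9,3.6,9],"yaw":0}]'
python3 - <<'E'
from h import *
s=r.get_state();np.set_printoptions(precision=2,suppress=True);print(s['joint_positions'],shift(s,[468,404,24]));M=yaw(s['tcp_rot']);print(np.degrees(np.arctan2(M[1,0],M[0,0])))
f=grab_frame('top')[150:280,150:450];cv2.imwrite('pics/t3.png',cv2.resize(f,None,fx=2.6,fy=2.6)[:,:,::-1])
E
```

```text
time: 7.47
position: [476.8, 369.9, 175.1]
tcp_rot: [0.001, 1.0, 0.0, 0.0]
contact_force: [1.4, -0.0, -3.0]
width: 10.2
gripper_force: 88.0
time: 7.88
position: [468.6, 404.0, 84.6]
tcp_rot: [0.001, 1.0, -0.0, -0.0]
contact_force: [0.2, 0.1, -2.4]
width: 10.4
gripper_force: 87.9
[ 0.65  0.6   1.45 -0.    1.09 -0.92] [0.06 0.01 6.06]
179.85785378125183
```

View pics/t3.png

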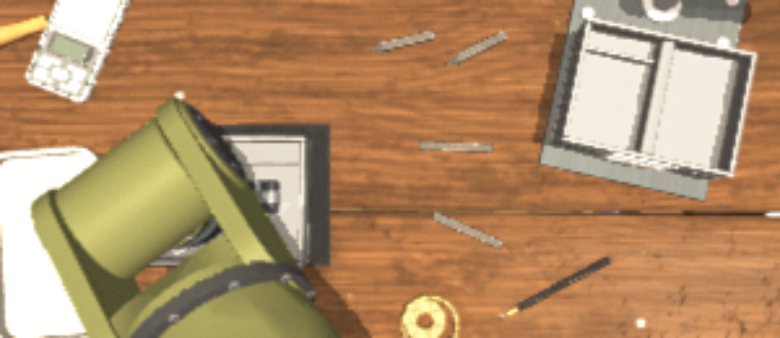

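The tray hangs over the mat with mat visible round it, and the middle tray sits in place on the rack. I lower and release.

```bash
python3 -m creep '[{"claw":0.5,"xyz":[0,0,3],"yaw":0},{"claw":0.5,"xyz":[0,0,5],"yaw":0},{"claw":0.5,"xyz":[0,0,6],"yaw":0},{"claw":0.5,"xyz":[0,0,6.2],"yaw":0},{"claw":0.5,"xyz":[0,0,6.2],"yaw":0},{"claw":0.5,"xyz":[0,0,6.2],"yaw":0}]'
python3 -m creep '[{"claw":2,"xyz":[0,0,0],"yaw":0},{"claw":4,"xyz":[0,0,0],"yaw":0},{"claw":5,"xyz":[0,0,0],"yaw":0},{"claw":6,"xyz":[0,0,0],"yaw":0},{"claw":6,"xyz":[0,0,0],"yaw":0},{"claw":6,"xyz":[0,0,-4],"yaw":0},{"claw":6,"xyz":[0,0,-8],"yaw":0},{"claw":6,"xyz":[0,0,-12],"yaw":0},{"claw":6,"xyz":[0,0,-16],"yaw":0},{"claw":6,"xyz":[0,0,-18],"yaw":0}]'
python3 - <<'E'
from h import *
import json
s=r.get_state();np.set_printoptions(precision=2,suppress=True);print(shift(s,[559,22.5,160]))
m=camera_model('wrist');f=grab_frame('wrist');cv2.imwrite('pics/w4.png',f[:,:,::-1])
json.dump({k:np.asarray(v).tolist() for k,v in m.items()},open('w4.json','w'))
E
```

```text
time: 8.43
position: [469.6, 404.6, 24.3]
tcp_rot: [0.001, 1.0, 0.001, 0.001]
contact_force: [0.5, 0.4, -2.4]
width: 9.9
gripper_force: 88.2
time: 9.27
position: [469.4, 404.8, 208.0]
tcp_rot: [0.001, 1.0, 0.002, 0.002]
contact_force: [1.1, 1.2, 1.0]
width: 59.7
gripper_force: 0.0
[ -9.03 -38.22   4.7 ]
```

View pics/w4.png

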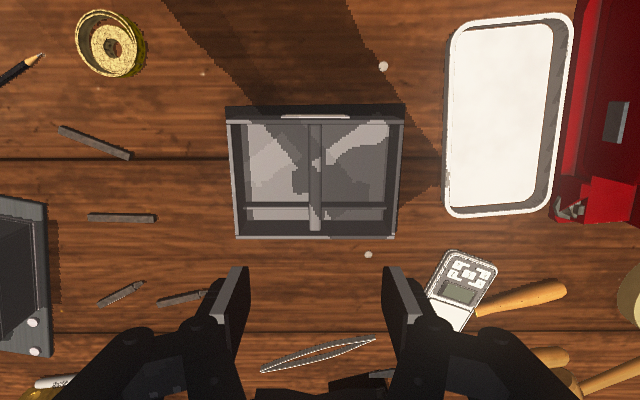

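The top tray sits flat on the mat. Next is the middle tray.

```bash
python3 -m creep '[{"claw":6,"xyz":[-1,-4,0],"yaw":2},{"claw":6,"xyz":[-2,-8,0],"yaw":4},{"claw":6,"xyz":[-3,-12,0],"yaw":6},{"claw":6,"xyz":[-4,-16,0],"yaw":8},{"claw":6,"xyz":[-4.9,-20,0],"yaw":10},{"claw":6,"xyz":[-5.8,-24,0],"yaw":12},{"claw":6,"xyz":[-6.7,-28,0],"yaw":12},{"claw":6,"xyz":[-7.6,-32,0],"yaw":12},{"claw":6,"xyz":[-8.5,-36,0],"yaw":12},{"claw":6,"xyz":[-9,-38.2,0],"yaw":12}]'
python3 -m creep '[{"claw":6,"xyz":[0,0,4],"yaw":0},{"claw":6,"xyz":[0,0,4.7],"yaw":0},{"claw":6,"xyz":[0,0,4.7],"yaw":0},{"claw":6,"xyz":[0,0,4.7],"yaw":0}]'
python3 - <<'E'
from h import *
s=r.get_state();np.set_printoptions(precision=2,suppress=True);print(shift(s,[559,22.5,71]));M=yaw(s['tcp_rot']);print(np.degrees(np.arctan2(M[1,0],M[0,0])))
E
```

```text
time: 10.15
position: [558.0, 18.2, 202.1]
tcp_rot: [0.107, 0.994, -0.0, -0.0]
contact_force: [-0.3, -0.1, -0.1]
width: 60.2
gripper_force: 0.0
time: 10.48
position: [557.8, 22.5, 155.9]
tcp_rot: [0.105, 0.994, 0.0, -0.0]
contact_force: [0.6, -0.3, 0.5]
width: 59.9
gripper_force: 0.0
[-0.13  0.03  8.49]
167.8960254103952
```

```bash
python3 -m creep '[{"claw":6,"xyz":[-0.1,0,4],"yaw":0},{"claw":6,"xyz":[-0.1,0,7],"yaw":0},{"claw":6,"xyz":[-0.1,0,8.5],"yaw":0},{"claw":6,"xyz":[-0.1,0,8.5],"yaw":0},{"claw":0.5,"xyz":[-0.1,0,8.5],"yaw":0},{"claw":0.5,"xyz":[-0.1,0,8.5],"yaw":0},{"claw":0.5,"xyz":[-0.1,0,8.5],"yaw":0},{"claw":0.5,"xyz":[-0.1,0,8.5],"yaw":0},{"claw":0.5,"xyz":[-0.1,0,8.5],"yaw":0},{"claw":0.5,"xyz":[-0.1,0,8.5],"yaw":0}]' 90
python3 -m creep '[{"claw":0.5,"xyz":[0,0,0],"yaw":0},{"claw":0.5,"xyz":[0,0,0],"yaw":0},{"claw":0.5,"xyz":[0,0,0],"yaw":0}]'
python3 -m creep '[{"claw":0.5,"xyz":[0,0,-0.5],"yaw":0},{"claw":0.5,"xyz":[0,0,-1],"yaw":0},{"claw":0.5,"xyz":[0,0,-3],"yaw":0},{"claw":0.5,"xyz":[0,0,-6],"yaw":0},{"claw":0.5,"xyz":[0,0,-9.5],"yaw":0},{"claw":0.5,"xyz":[0,0,-9.5],"yaw":0},{"claw":0.5,"xyz":[0,0,-9.5],"yaw":0}]'
python3 - <<'E'
from h import *
s=r.get_state();np.set_printoptions(precision=2,suppress=True);print(shift(s,[469.5,404.5,165]));M=yaw(s['tcp_rot']);print(np.degrees(np.arctan2(M[1,0],M[0,0])))
E
```

```text
time: 11.32
position: [559.6, 21.9, 72.2]
tcp_rot: [0.106, 0.994, 0.0, 0.001]
contact_force: [-2.1, 1.6, 9.8]
width: 10.2
gripper_force: 89.1
time: 11.57
position: [559.6, 21.9, 72.2]
tcp_rot: [0.106, 0.994, 0.0, 0.001]
contact_force: [-1.8, 0.9, 9.7]
width: 10.6
gripper_force: 89.1
time: 12.15
position: [559.3, 21.7, 167.4]
tcp_rot: [0.106, 0.994, 0.0, 0.002]
contact_force: [-0.1, 0.6, -3.5]
width: 10.4
gripper_force: 88.1
[16.84 35.54  0.2 ]
167.8531527626007
```

```bash
python3 -m creep '[{"claw":0.5,"xyz":[0.8,1.8,0],"yaw":0},{"claw":0.5,"xyz":[2.4,5.1,0],"yaw":0},{"claw":0.5,"xyz":[4,8.5,0],"yaw":-2},{"claw":0.5,"xyz":[5.6,11.9,0],"yaw":-4},{"claw":0.5,"xyz":[7.2,15.2,0],"yaw":-6},{"claw":0.5,"xyz":[8.9,18.6,0],"yaw":-8},{"claw":0.5,"xyz":[10.5,22,0],"yaw":-10},{"claw":0.5,"xyz":[12.1,25.3,0],"yaw":-12},{"claw":0.5,"xyz":[13.7,28.7,0],"yaw":-12},{"claw":0.5,"xyz":[15.3,32.1,0],"yaw":-12}]'
python3 -m creep '[{"claw":0.5,"xyz":[0.8,3.5,3],"yaw":0},{"claw":0.5,"xyz":[0.8,3.5,6],"yaw":0},{"claw":0.5,"xyz":[0.8,3.5,7],"yaw":0},{"claw":0.5,"xyz":[0.8,3.5,7],"yaw":0},{"claw":0.5,"xyz":[0.8,3.5,7],"yaw":0}]'
python3 - <<'E'
from h import *
s=r.get_state();np.set_printoptions(precision=2,suppress=True);print(shift(s,[469.5,404.6,68.5]));M=yaw(s['tcp_rot']);print(np.degrees(np.arctan2(M[1,0],M[0,0])))
E
```

```text
time: 12.98
position: [475.4, 369.0, 163.8]
tcp_rot: [0.001, 1.0, -0.001, -0.001]
contact_force: [1.3, -0.2, -2.2]
width: 9.9
gripper_force: 91.6
time: 13.4
position: [469.1, 401.8, 95.4]
tcp_rot: [0.002, 1.0, -0.0, -0.0]
contact_force: [1.4, -0.0, -1.1]
width: 10.2
gripper_force: 91.6
[-0.04  0.28  2.69]
179.80512509858067
```

```bash
python3 -m creep '[{"claw":0.5,"xyz":[0,0.3,0.5],"yaw":0},{"claw":0.5,"xyz":[0,0.3,1.5],"yaw":0},{"claw":0.5,"xyz":[0,0.3,2.2],"yaw":0},{"claw":0.5,"xyz":[0,0.3,2.6],"yaw":0},{"claw":0.5,"xyz":[0,0.3,2.6],"yaw":0},{"claw":0.5,"xyz":[0,0.3,2.6],"yaw":0}]'
python3 - <<'E'
from h import *
s=r.get_state();print(s['contact_force'],s['position'])
f=grab_frame('scene');cv2.imwrite('pics/s5.png',f[:,:,::-1])
E
```

```text
time: 13.9
position: [468.8, 405.6, 69.2]
tcp_rot: [0.001, 1.0, -0.0, -0.0]
contact_force: [-0.6, 0.9, -2.5]
width: 10.1
gripper_force: 91.7
[-0.58712113  0.90971779 -2.5088101 ] [468.81162364 405.57985017  69.20596778]
```

```bash
python3 -m creep '[{"claw":0.5,"xyz":[0,-0.1,0.2],"yaw":0},{"claw":0.5,"xyz":[0,-0.1,0.2],"yaw":0},{"claw":2,"xyz":[0,-0.1,0.2],"yaw":0},{"claw":4,"xyz":[0,-0.1,0.2],"yaw":0},{"claw":6,"xyz":[0,-0.1,0.2],"yaw":0},{"claw":6,"xyz":[0,-0.1,0.2],"yaw":0},{"claw":6,"xyz":[0,-0.1,-4],"yaw":0},{"claw":6,"xyz":[0,-0.1,-8],"yaw":0},{"claw":6,"xyz":[0,-0.1,-12],"yaw":0},{"claw":6,"xyz":[0,-0.1,-15],"yaw":0}]'
python3 - <<'E'
from h import *
s=r.get_state();np.set_printoptions(precision=2,suppress=True);print(s['position'])
m=camera_model('wrist');f=grab_frame('wrist')
g=grab_frame('scene')
a=cv2.resize(f[80:270,180:450],(540,380));b=cv2.resize(g[200:330,190:330],(400,371))
b=np.pad(b,((0,9),(0,0),(0,0)))
cv2.imwrite('pics/w5.png',cv2.resize(np.hstack([a,b]),None,fx=.84,fy=.84)[:,:,::-1])
E
```

```text
time: 14.78
position: [469.0, 404.9, 223.2]
tcp_rot: [0.001, 1.0, 0.001, 0.001]
contact_force: [-0.2, -0.4, 0.5]
width: 60.1
gripper_force: 0.0
[468.98 404.93 223.19]
```

View pics/w5.png

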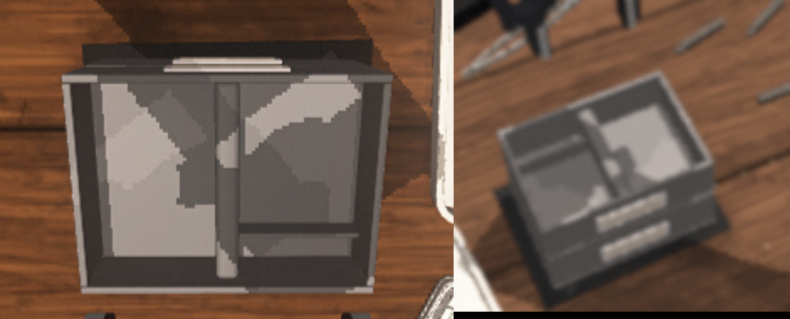

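The middle tray sits square on the top tray on the mat. Now the steels: I hover over D at (615,250).

```bash
cat > look.py <<'E'
from h import *
import sys
np.set_printoptions(precision=2,suppress=True)
ex=np.array([float(v) for v in sys.argv[1:3]])   # expected xy
s=r.get_state();m=camera_model('wrist');f=grab_frame('wrist')
if len(sys.argv)>3: cv2.imwrite(sys.argv[3],f[:,:,::-1])
M=yaw(s['tcp_rot']);th=np.degrees(np.arctan2(M[1,0],M[0,0]))
print('t',s['time'],'tcp',s['position'],'theta %.1f'%th)
for px,a,c,L,ang in sticks(f,m,(0,0,640,400),8,smax=int(sys.argv[4]) if len(sys.argv)>4 else 90,amin=60,amax=6000):
    if 45<L<95 and a>100 and np.hypot(*(c[:2]-ex))<120:
        d=(th-ang+90)%180-90
        sh=M.T@(np.r_[c[:2],4]-s['position'])/10
        print('px',np.round(px),'c',c[:2],'L %.0f ang %.0f'%(L,ang),'-> shift',sh,'yaw %.1f'%d)
E
python3 -m creep '[{"claw":4,"xyz":[-2.5,-2.6,1],"yaw":7},{"claw":4,"xyz":[-5,-5.2,2],"yaw":14},{"claw":4,"xyz":[-7.5,-7.8,3],"yaw":21},{"claw":4,"xyz":[-10,-10.4,4],"yaw":28},{"claw":4,"xyz":[-12.5,-13,5],"yaw":35},{"claw":4,"xyz":[-14.6,-15.5,6],"yaw":42},{"claw":4,"xyz":[-14.6,-15.5,7.3],"yaw":49},{"claw":4,"xyz":[-14.6,-15.5,7.3],"yaw":56},{"claw":4,"xyz":[-14.6,-15.5,7.3],"yaw":63},{"claw":4,"xyz":[-14.6,-15.5,7.3],"yaw":70}]'
python3 -m creep '[{"claw":4,"xyz":[0,0,0],"yaw":5},{"claw":4,"xyz":[0,0,0],"yaw":5},{"claw":4,"xyz":[0,0,0],"yaw":5}]'
python3 look.py 615 250 pics/w6.png
```

```text
time: 15.72
position: [614.2, 249.0, 145.2]
tcp_rot: [0.577, 0.817, -0.001, -0.0]
contact_force: [0.2, 0.5, 1.1]
width: 39.9
gripper_force: 0.0
time: 15.97
position: [614.2, 249.3, 145.8]
tcp_rot: [0.609, 0.793, -0.0, -0.0]
contact_force: [0.7, 0.2, 0.0]
width: 40.1
gripper_force: 0.0
t 15.9667 tcp [614.2  249.3  145.78] theta 105.0
px [291. 261.] c [611.11 180.47] L 64 ang -62 -> shift [-6.57 -2.07 14.18] yaw -13.0
px [192. 217.] c [517.95 199.27] L 71 ang -93 -> shift [ -2.34 -10.58  14.18] yaw 17.9
px [318. 190.] c [617.32 250.76] L 62 ang -75 -> shift [ 0.06  0.35 14.18] yaw -0.3
```

View pics/w6.png

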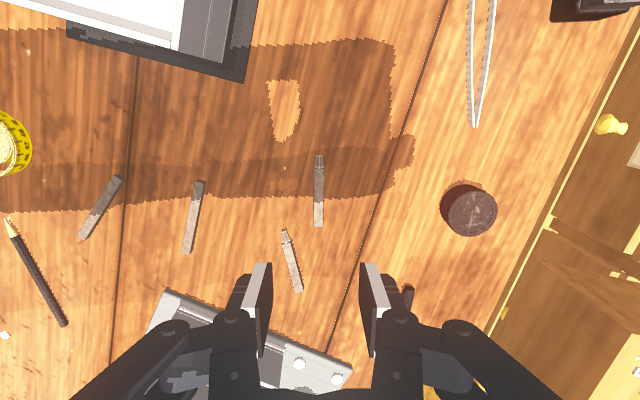

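D is at px (318,190), centred under the tool. C is at (291,261), B at (192,217) and A at (100,208). I descend and grip.

```bash
python3 -m creep '[{"claw":4,"xyz":[0,0.3,4],"yaw":0},{"claw":4,"xyz":[0,0.3,8],"yaw":0},{"claw":4,"xyz":[0,0.3,12],"yaw":0},{"claw":4,"xyz":[0,0.3,14],"yaw":0},{"claw":4,"xyz":[0,0.3,14],"yaw":0},{"claw":0.3,"xyz":[0,0.3,14],"yaw":0},{"claw":0.3,"xyz":[0,0.3,14],"yaw":0},{"claw":0.3,"xyz":[0,0.3,14],"yaw":0},{"claw":0.3,"xyz":[0,0.3,14],"yaw":0},{"claw":0.3,"xyz":[0,0.3,14],"yaw":0}]' 60
python3 -m creep '[{"claw":0.3,"xyz":[0,0,0],"yaw":0},{"claw":0.3,"xyz":[0,0,-1],"yaw":0},{"claw":0.3,"xyz":[0,0,-5],"yaw":0},{"claw":0.3,"xyz":[0,0,-9],"yaw":0},{"claw":0.3,"xyz":[0,0,-11],"yaw":0}]'
cat > to.py <<'E'
from h import *
import sys
np.set_printoptions(precision=2,suppress=True)
# target: world x y z theta, or 't' ty z theta -> in tray frame
a=sys.argv[1:]
c=np.array([559,22.3]);ph=np.radians(-12.1)
if a[0]=='t': xy=c+float(a[1])*np.array([-np.sin(ph),np.cos(ph)]);a=[0]+a[1:]
else: xy=np.array([float(a[0]),float(a[1])])
s=r.get_state();M=yaw(s['tcp_rot']);th=np.degrees(np.arctan2(M[1,0],M[0,0]))
print('w',round(s['width'],1),'shift',shift(s,[*xy,float(a[2])]),'yaw %.1f'%((th-float(a[3])+180)%360-180))
E
python3 to.py t 40 110 168
```

```text
time: 16.85
position: [617.9, 250.4, 7.9]
tcp_rot: [0.61, 0.793, 0.001, 0.001]
contact_force: [-1.7, -0.7, 6.6]
width: 4.0
gripper_force: 48.1
time: 17.27
position: [618.5, 250.6, 122.3]
tcp_rot: [0.61, 0.793, 0.002, 0.002]
contact_force: [1.2, -0.5, 1.1]
width: 3.9
gripper_force: 45.2
w 3.9 shift [-16.97  -9.8    1.16] yaw -63.1
```

```bash
python3 look.py 615 250 pics/w7.png
python3 - <<'E'
import cv2;f=cv2.imread('pics/w7.png');cv2.imwrite('pics/w7c.png',cv2.resize(f[130:400,170:470],None,fx=2,fy=2))
E
```

```text
t 17.2667 tcp [618.48 250.58 122.29] theta 104.9
px [177. 228.] c [518.84 199.47] L 71 ang -92 -> shift [ -2.39 -11.01  11.76] yaw 16.5
```

View pics/w7c.png

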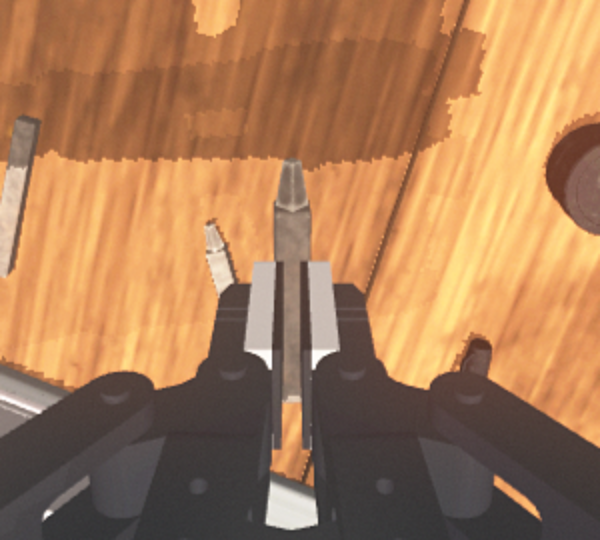

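The stick is held level in the pads. I carry it to the tray.

```bash
python3 -m creep '[{"claw":0.3,"xyz":[-2,-1.2,0],"yaw":-7},{"claw":0.3,"xyz":[-5,-2.9,0],"yaw":-14},{"claw":0.3,"xyz":[-8,-4.6,0],"yaw":-21},{"claw":0.3,"xyz":[-11,-6.3,0],"yaw":-28},{"claw":0.3,"xyz":[-14,-8,0],"yaw":-35},{"claw":0.3,"xyz":[-17,-9.8,1],"yaw":-42},{"claw":0.3,"xyz":[-17,-9.8,1],"yaw":-49},{"claw":0.3,"xyz":[-17,-9.8,1],"yaw":-56},{"claw":0.3,"xyz":[-17,-9.8,1],"yaw":-63},{"claw":0.3,"xyz":[-17,-9.8,1],"yaw":-63}]' 80
python3 to.py t 40 30 168
```

```text
time: 18.15
position: [566.1, 60.4, 106.8]
tcp_rot: [0.103, 0.995, 0.0, 0.0]
contact_force: [-0.1, -0.4, 0.3]
width: 3.7
gripper_force: 45.2
w 3.7 shift [-0.1   0.12  7.68] yaw 0.2
```

```bash
python3 -m creep '[{"claw":0.3,"xyz":[-0.1,0.1,3],"yaw":0},{"claw":0.3,"xyz":[-0.1,0.1,6],"yaw":0},{"claw":0.3,"xyz":[-0.1,0.1,7.6],"yaw":0},{"claw":0.3,"xyz":[-0.1,0.1,7.6],"yaw":0},{"claw":1.8,"xyz":[-0.1,0.1,7.6],"yaw":0},{"claw":1.8,"xyz":[-0.1,0.1,7.6],"yaw":0},{"claw":1.8,"xyz":[-0.1,0.1,7.6],"yaw":0},{"claw":1.8,"xyz":[-0.1,0.1,3.6],"yaw":0},{"claw":1.8,"xyz":[-0.1,0.1,-0.4],"yaw":0},{"claw":2.5,"xyz":[-0.1,0.1,-4],"yaw":0}]'
python3 to.py 611 180.5 145 117.5
```

```text
time: 18.98
position: [567.5, 61.5, 149.6]
tcp_rot: [0.106, 0.994, 0.0, 0.001]
contact_force: [0.3, 0.2, 1.3]
width: 24.7
gripper_force: 0.0
w 24.7 shift [-1.74 12.55  0.47] yaw 50.3
```

```bash
python3 -m creep '[{"claw":4,"xyz":[-0.5,3.5,0],"yaw":7},{"claw":4,"xyz":[-1,7,0],"yaw":14},{"claw":4,"xyz":[-1.7,10.5,0],"yaw":21},{"claw":4,"xyz":[-1.7,12.6,0],"yaw":28},{"claw":4,"xyz":[-1.7,12.6,0.5],"yaw":35},{"claw":4,"xyz":[-1.7,12.6,0.5],"yaw":42},{"claw":4,"xyz":[-1.7,12.6,0.5],"yaw":49},{"claw":4,"xyz":[-1.7,12.6,0.5],"yaw":50},{"claw":4,"xyz":[-1.7,12.6,0.5],"yaw":50}]'
python3 look.py 611 180 pics/w8.png
```

```text
time: 19.73
position: [610.7, 181.1, 142.4]
tcp_rot: [0.515, 0.857, 0.001, 0.001]
contact_force: [-0.3, 0.5, -0.1]
width: 40.2
gripper_force: 0.0
t 19.7333 tcp [610.66 181.1  142.39] theta 118.0
px [314. 194.] c [610.5  179.67] L 62 ang -62 -> shift [-0.11 -0.1  13.84] yaw 0.0
px [221. 119.] c [518.26 198.39] L 69 ang -91 -> shift [ 5.86 -7.37 13.83] yaw 29.4
```

View pics/w8.png

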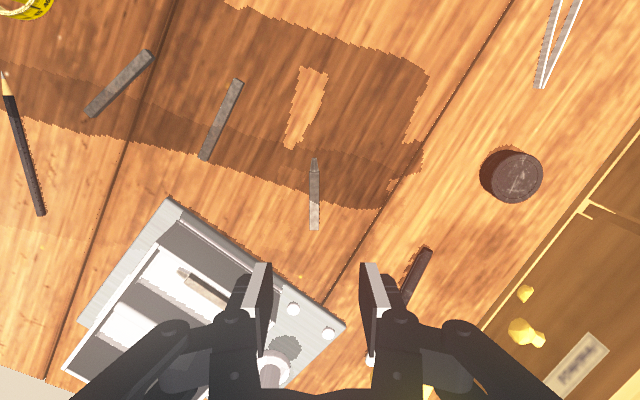

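D lies in the tray at px (200,285), and C is at (314,194). I pick C and bring it to the other compartment (ty=-40).

```bash
python3 -m creep '[{"claw":4,"xyz":[-0.1,-0.1,4],"yaw":0},{"claw":4,"xyz":[-0.1,-0.1,8],"yaw":0},{"claw":4,"xyz":[-0.1,-0.1,12],"yaw":0},{"claw":4,"xyz":[-0.1,-0.1,13.8],"yaw":0},{"claw":4,"xyz":[-0.1,-0.1,13.8],"yaw":0},{"claw":0.3,"xyz":[-0.1,-0.1,13.8],"yaw":0},{"claw":0.3,"xyz":[-0.1,-0.1,13.8],"yaw":0},{"claw":0.3,"xyz":[-0.1,-0.1,13.8],"yaw":0},{"claw":0.3,"xyz":[-0.1,-0.1,13.8],"yaw":0},{"claw":0.3,"xyz":[-0.1,-0.1,13.8],"yaw":0}]' 80
python3 -m creep '[{"claw":0.3,"xyz":[0,0,0],"yaw":0},{"claw":0.3,"xyz":[0,0,-1],"yaw":0},{"claw":0.3,"xyz":[0,0,-5],"yaw":0},{"claw":0.3,"xyz":[0,0,-9],"yaw":0},{"claw":0.3,"xyz":[0,0,-11],"yaw":0}]'
python3 to.py t -40 110 168
```

```text
time: 20.62
position: [610.4, 179.7, 4.2]
tcp_rot: [0.516, 0.857, 0.0, 0.0]
contact_force: [-0.8, -0.7, 6.9]
width: 5.1
gripper_force: 78.9
time: 21.03
position: [611.2, 180.0, 118.8]
tcp_rot: [0.516, 0.857, 0.002, 0.002]
contact_force: [0.6, -0.7, -0.1]
width: 5.0
gripper_force: 78.6
w 5.0 shift [-14.57 -14.56   0.82] yaw -50.1
```

```bash
python3 -m creep '[{"claw":0.3,"xyz":[-2,-2,0],"yaw":-6},{"claw":0.3,"xyz":[-4.5,-4.5,0],"yaw":-12},{"claw":0.3,"xyz":[-7,-7,0],"yaw":-18},{"claw":0.3,"xyz":[-9.5,-9.5,0],"yaw":-24},{"claw":0.3,"xyz":[-12,-12,0],"yaw":-30},{"claw":0.3,"xyz":[-14.6,-14.6,0.5],"yaw":-36},{"claw":0.3,"xyz":[-14.6,-14.6,0.8],"yaw":-43},{"claw":0.3,"xyz":[-14.6,-14.6,0.8],"yaw":-50},{"claw":0.3,"xyz":[-14.6,-14.6,0.8],"yaw":-50},{"claw":0.3,"xyz":[-14.6,-14.6,0.8],"yaw":-50}]'
python3 to.py t -40 28 168
```

```text
time: 21.87
position: [549.2, -17.6, 105.9]
tcp_rot: [0.108, 0.994, 0.0, 0.0]
contact_force: [0.4, -0.0, -0.0]
width: 4.8
gripper_force: 78.7
w 4.8 shift [-0.11  0.1   7.79] yaw -0.4
```

```bash
python3 -m creep '[{"claw":0.3,"xyz":[-0.1,0.1,3],"yaw":0},{"claw":0.3,"xyz":[-0.1,0.1,6],"yaw":0},{"claw":0.3,"xyz":[-0.1,0.1,7.7],"yaw":0},{"claw":0.3,"xyz":[-0.1,0.1,7.7],"yaw":0},{"claw":1.8,"xyz":[-0.1,0.1,7.7],"yaw":0},{"claw":1.8,"xyz":[-0.1,0.1,7.7],"yaw":0},{"claw":1.8,"xyz":[-0.1,0.1,7.7],"yaw":0},{"claw":1.8,"xyz":[-0.1,0.1,3.6],"yaw":0},{"claw":1.8,"xyz":[-0.1,0.1,-0.4],"yaw":0},{"claw":2.5,"xyz":[-0.1,0.1,-4],"yaw":0}]'
python3 to.py 518.3 198.5 145 89
```

```text
time: 22.7
position: [550.5, -16.8, 148.6]
tcp_rot: [0.106, 0.994, 0.0, 0.001]
contact_force: [0.2, -0.6, -1.0]
width: 24.9
gripper_force: 0.0
w 24.9 shift [ 7.69 20.36  0.35] yaw 78.8
```

```bash
python3 -m creep '[{"claw":4,"xyz":[1.2,3.4,0],"yaw":7},{"claw":4,"xyz":[2.4,6.8,0],"yaw":14},{"claw":4,"xyz":[3.7,10.2,0],"yaw":21},{"claw":4,"xyz":[5,13.6,0],"yaw":28},{"claw":4,"xyz":[6.4,17,0],"yaw":35},{"claw":4,"xyz":[7.7,20.4,0.4],"yaw":42},{"claw":4,"xyz":[7.7,20.4,0.4],"yaw":49},{"claw":4,"xyz":[7.7,20.4,0.4],"yaw":56},{"claw":4,"xyz":[7.7,20.4,0.4],"yaw":63},{"claw":4,"xyz":[7.7,20.4,0.4],"yaw":70}]'
python3 -m creep '[{"claw":4,"xyz":[0,0,0],"yaw":7},{"claw":4,"xyz":[0,0,0],"yaw":9},{"claw":4,"xyz":[0,0,0],"yaw":9},{"claw":4,"xyz":[0,0,0],"yaw":9}]'
python3 look.py 518 198 pics/w9.png
```

```text
time: 23.53
position: [518.2, 199.3, 142.7]
tcp_rot: [0.654, 0.757, 0.001, 0.001]
contact_force: [-0.6, 0.6, 0.7]
width: 40.0
gripper_force: 0.0
time: 23.87
position: [518.2, 198.9, 142.3]
tcp_rot: [0.708, 0.706, 0.001, 0.0]
contact_force: [-0.1, 0.3, -0.5]
width: 39.9
gripper_force: 0.0
t 23.8667 tcp [518.19 198.92 142.3 ] theta 89.8
px [221. 205.] c [439.27 187.76] L 71 ang -113 -> shift [-1.15 -7.91 13.82] yaw 23.2
px [313. 193.] c [517.41 198.42] L 70 ang -91 -> shift [-0.06 -0.1  13.83] yaw 1.2
```

B is centred under the tool and is 70 mm long, as it should be. I pick it.

```bash
python3 -m creep '[{"claw":4,"xyz":[-0.1,-0.1,4],"yaw":1},{"claw":4,"xyz":[-0.1,-0.1,8],"yaw":1},{"claw":4,"xyz":[-0.1,-0.1,12],"yaw":1},{"claw":4,"xyz":[-0.1,-0.1,13.8],"yaw":1},{"claw":4,"xyz":[-0.1,-0.1,13.8],"yaw":1},{"claw":0.3,"xyz":[-0.1,-0.1,13.8],"yaw":1},{"claw":0.3,"xyz":[-0.1,-0.1,13.8],"yaw":1},{"claw":0.3,"xyz":[-0.1,-0.1,13.8],"yaw":1},{"claw":0.3,"xyz":[-0.1,-0.1,13.8],"yaw":1},{"claw":0.3,"xyz":[-0.1,-0.1,13.8],"yaw":1}]' 80
python3 -m creep '[{"claw":0.3,"xyz":[0,0,0],"yaw":0},{"claw":0.3,"xyz":[0,0,-1],"yaw":0},{"claw":0.3,"xyz":[0,0,-5],"yaw":0},{"claw":0.3,"xyz":[0,0,-9],"yaw":0},{"claw":0.3,"xyz":[0,0,-11],"yaw":0}]'
python3 to.py t 34 110 165
```

```text
time: 24.75
position: [517.3, 197.9, 4.0]
tcp_rot: [0.715, 0.699, 0.001, 0.0]
contact_force: [-1.1, -0.8, 5.7]
width: 4.3
gripper_force: 76.5
time: 25.17
position: [518.0, 198.2, 118.3]
tcp_rot: [0.715, 0.699, 0.002, 0.001]
contact_force: [-0.1, 0.1, 0.5]
width: 4.4
gripper_force: 75.8
w 4.4 shift [-14.15   5.12   0.83] yaw -76.3
```

```bash
python3 -m creep '[{"claw":0.3,"xyz":[-2,0.7,0],"yaw":-7},{"claw":0.3,"xyz":[-4.5,1.6,0],"yaw":-14},{"claw":0.3,"xyz":[-7,2.5,0],"yaw":-21},{"claw":0.3,"xyz":[-9.5,3.4,0],"yaw":-28},{"claw":0.3,"xyz":[-12,4.3,0],"yaw":-35},{"claw":0.3,"xyz":[-14.1,5.1,0.5],"yaw":-42},{"claw":0.3,"xyz":[-14.1,5.1,0.8],"yaw":-49},{"claw":0.3,"xyz":[-14.1,5.1,0.8],"yaw":-56},{"claw":0.3,"xyz":[-14.1,5.1,0.8],"yaw":-63},{"claw":0.3,"xyz":[-14.1,5.1,0.8],"yaw":-70}]'
python3 -m creep '[{"claw":0.3,"xyz":[0,0,0],"yaw":-6},{"claw":0.3,"xyz":[0,0,0],"yaw":-6},{"claw":0.3,"xyz":[0,0,0],"yaw":-6}]'
python3 to.py t 34 40 168
```

```text
time: 26.0
position: [564.8, 55.5, 105.9]
tcp_rot: [0.182, 0.983, 0.0, 0.0]
contact_force: [0.4, 0.7, -0.5]
width: 4.4
gripper_force: 75.8
time: 26.25
position: [564.8, 55.7, 105.8]
tcp_rot: [0.135, 0.991, 0.0, 0.0]
contact_force: [-0.1, -0.8, -0.7]
width: 4.3
gripper_force: 75.8
w 4.3 shift [-0.13  0.02  6.58] yaw -3.5
```

```bash
python3 -m creep '[{"claw":0.3,"xyz":[-0.1,-0.4,3],"yaw":-3},{"claw":0.3,"xyz":[-0.1,-0.4,5.5],"yaw":-3},{"claw":0.3,"xyz":[-0.1,-0.4,7],"yaw":-3},{"claw":0.3,"xyz":[-0.1,-0.4,7],"yaw":-3},{"claw":1.7,"xyz":[-0.1,-0.4,7],"yaw":-3},{"claw":1.7,"xyz":[-0.1,-0.4,7],"yaw":-3},{"claw":1.7,"xyz":[-0.1,-0.4,7],"yaw":-3},{"claw":1.7,"xyz":[-0.1,-0.4,3.6],"yaw":-3},{"claw":1.7,"xyz":[-0.1,-0.4,-0.4],"yaw":-3},{"claw":2.5,"xyz":[-0.1,-0.4,-4],"yaw":-3}]'
python3 to.py 438.5 188 145 66
```

```text
time: 27.08
position: [564.7, 51.6, 148.2]
tcp_rot: [0.107, 0.994, 0.0, 0.001]
contact_force: [0.7, -0.3, 1.0]
width: 24.9
gripper_force: 0.0
w 24.9 shift [15.24 10.63  0.3 ] yaw 101.7
```

```bash
python3 -m creep '[{"claw":4,"xyz":[3,2.1,0],"yaw":7},{"claw":4,"xyz":[6,4.2,0],"yaw":14},{"claw":4,"xyz":[9,6.3,0],"yaw":21},{"claw":4,"xyz":[12,8.4,0],"yaw":28},{"claw":4,"xyz":[15.2,10.6,0],"yaw":35},{"claw":4,"xyz":[15.2,10.6,0.4],"yaw":42},{"claw":4,"xyz":[15.2,10.6,0.4],"yaw":49},{"claw":4,"xyz":[15.2,10.6,0.4],"yaw":56},{"claw":4,"xyz":[15.2,10.6,0.4],"yaw":63},{"claw":4,"xyz":[15.2,10.6,0.4],"yaw":70}]'
python3 -m creep '[{"claw":4,"xyz":[0,0,0],"yaw":7},{"claw":4,"xyz":[0,0,0],"yaw":14},{"claw":4,"xyz":[0,0,0],"yaw":21},{"claw":4,"xyz":[0,0,0],"yaw":28},{"claw":4,"xyz":[0,0,0],"yaw":32},{"claw":4,"xyz":[0,0,0],"yaw":32},{"claw":4,"xyz":[0,0,0],"yaw":32}]'
python3 look.py 438 188 pics/w10.png
```

```text
time: 27.92
position: [439.0, 187.7, 142.5]
tcp_rot: [0.66, 0.751, 0.001, 0.001]
contact_force: [0.4, 0.1, -0.0]
width: 39.5
gripper_force: 0.0
time: 28.5
position: [439.0, 187.6, 142.1]
tcp_rot: [0.839, 0.544, 0.001, 0.0]
contact_force: [0.8, 0.2, -0.1]
width: 40.5
gripper_force: 0.0
t 28.5 tcp [438.96 187.57 142.1 ] theta 65.9
px [308. 302.] c [391.98  93.5 ] L 88 ang -62 -> shift [-10.52  -0.45  13.8 ] yaw -52.4
px [305. 158.] c [445.02 217.44] L 69 ang -113 -> shift [ 2.96 -0.68 13.81] yaw -1.0
```

View pics/w10.png

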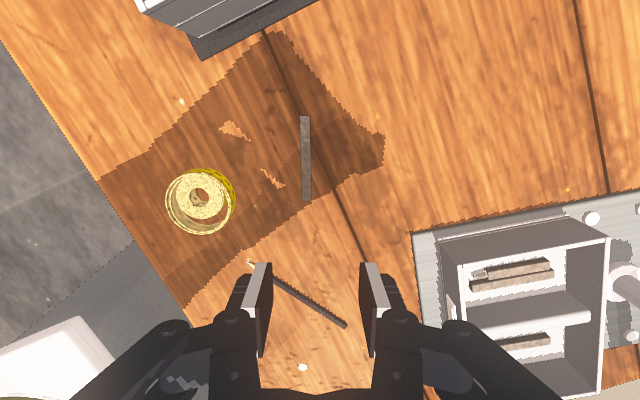

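Stick A has been knocked about 30 mm, to px (305,158), which is (445,217). The other three lie in the tray. I correct and grip.

```bash
python3 -m creep '[{"claw":4,"xyz":[2.9,-0.7,2],"yaw":-1},{"claw":4,"xyz":[2.9,-0.7,4],"yaw":-1},{"claw":4,"xyz":[2.9,-0.7,8],"yaw":-1},{"claw":4,"xyz":[2.9,-0.7,12],"yaw":-1},{"claw":4,"xyz":[2.9,-0.7,13.8],"yaw":-1},{"claw":4,"xyz":[2.9,-0.7,13.8],"yaw":-1},{"claw":0.3,"xyz":[2.9,-0.7,13.8],"yaw":-1},{"claw":0.3,"xyz":[2.9,-0.7,13.8],"yaw":-1},{"claw":0.3,"xyz":[2.9,-0.7,13.8],"yaw":-1},{"claw":0.3,"xyz":[2.9,-0.7,13.8],"yaw":-1}]' 80
python3 -m creep '[{"claw":0.3,"xyz":[0,0,0],"yaw":0},{"claw":0.3,"xyz":[0,0,0],"yaw":0},{"claw":0.3,"xyz":[0,0,-1],"yaw":0},{"claw":0.3,"xyz":[0,0,-5],"yaw":0},{"claw":0.3,"xyz":[0,0,-9],"yaw":0},{"claw":0.3,"xyz":[0,0,-11],"yaw":0}]'
python3 to.py t -32 110 -12
```

```text
time: 29.38
position: [444.7, 216.9, 4.2]
tcp_rot: [0.835, 0.55, 0.001, 0.0]
contact_force: [-0.8, -0.1, 4.1]
width: 4.6
gripper_force: 75.6
time: 29.88
position: [445.3, 217.2, 118.2]
tcp_rot: [0.835, 0.55, 0.002, 0.0]
contact_force: [0.0, 0.1, 0.2]
width: 4.7
gripper_force: 75.1
w 4.7 shift [-16.56  18.76   0.83] yaw 78.7
```

```bash
python3 -m creep '[{"claw":0.3,"xyz":[-2,2.2,0],"yaw":-7},{"claw":0.3,"xyz":[-4.4,5,0],"yaw":-14},{"claw":0.3,"xyz":[-6.8,7.7,0],"yaw":-21},{"claw":0.3,"xyz":[-9.2,10.4,0],"yaw":-28},{"claw":0.3,"xyz":[-11.6,13.2,0],"yaw":-35},{"claw":0.3,"xyz":[-14,15.9,0],"yaw":-42},{"claw":0.3,"xyz":[-16.5,18.8,0.8],"yaw":-49},{"claw":0.3,"xyz":[-16.5,18.8,0.8],"yaw":-56},{"claw":0.3,"xyz":[-16.5,18.8,0.8],"yaw":-63},{"claw":0.3,"xyz":[-16.5,18.8,0.8],"yaw":-70}]'
python3 -m creep '[{"claw":0.3,"xyz":[0,0,0],"yaw":-7},{"claw":0.3,"xyz":[0,0,0],"yaw":-14},{"claw":0.3,"xyz":[0,0,0],"yaw":-21},{"claw":0.3,"xyz":[0,0,0],"yaw":-28},{"claw":0.3,"xyz":[0,0,0],"yaw":-31},{"claw":0.3,"xyz":[0,0,0],"yaw":-31},{"claw":0.3,"xyz":[0,0,0],"yaw":-31}]'
python3 to.py t -30 36 168
```

```text
time: 30.72
position: [551.8, -9.9, 105.9]
tcp_rot: [0.378, 0.926, 0.0, 0.0]
contact_force: [-1.2, 0.6, -1.3]
width: 4.9
gripper_force: 75.2
time: 31.3
position: [551.8, -9.1, 105.9]
tcp_rot: [0.12, 0.993, 0.0, 0.0]
contact_force: [0.1, -0.1, -0.7]
width: 4.2
gripper_force: 75.2
w 4.2 shift [-0.03  0.22  6.99] yaw -1.8
```

Release, rise, and look at the tray.

```bash
python3 -m creep '[{"claw":0.3,"xyz":[0,0.2,3],"yaw":-2},{"claw":0.3,"xyz":[0,0.2,5.5],"yaw":-2},{"claw":0.3,"xyz":[0,0.2,7],"yaw":-2},{"claw":0.3,"xyz":[0,0.2,7],"yaw":-2},{"claw":1.7,"xyz":[0,0.2,7],"yaw":-2},{"claw":1.7,"xyz":[0,0.2,7],"yaw":-2},{"claw":1.7,"xyz":[0,0.2,7],"yaw":-2},{"claw":1.7,"xyz":[0,0.2,3.6],"yaw":-2},{"claw":1.7,"xyz":[0,0.2,-0.4],"yaw":-2},{"claw":6,"xyz":[0,0.2,-4],"yaw":-2}]'
python3 -m creep '[{"claw":6,"xyz":[0,3,-3],"yaw":0},{"claw":6,"xyz":[0,3,-5],"yaw":0},{"claw":6,"xyz":[0,3,-5],"yaw":0},{"claw":6,"xyz":[0,3,-5],"yaw":0}]'
python3 look.py 555 25 pics/w11.png
python3 to.py 469 404.9 205 180
```

```text
time: 32.13
position: [552.3, -7.1, 148.1]
tcp_rot: [0.102, 0.995, 0.0, 0.001]
contact_force: [0.6, -0.3, 0.6]
width: 28.2
gripper_force: 0.0
time: 32.47
position: [558.8, 22.4, 197.2]
tcp_rot: [0.102, 0.995, 0.0, 0.002]
contact_force: [0.4, -0.6, -0.1]
width: 60.0
gripper_force: 0.0
t 32.4667 tcp [558.76  22.4  197.19] theta 168.3
w 59.8 shift [16.52 35.66 -0.94] yaw -11.7
```

View pics/w11.png

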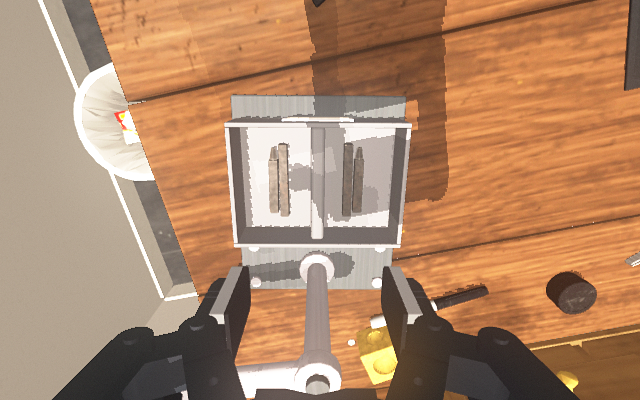

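All four steels lie flat in the bottom tray. Its rim corners are (226,124), (410,124), (400,246) and (234,246). I measure its centre and return to the mat stack.

```bash
python3 - <<'E'
from h import *
m=camera_model('wrist');np.set_printoptions(precision=2,suppress=True)
C=[plane(m,p,58) for p in [(226,122),(411,122),(401,246),(234,246)]]
print(np.mean(C,0),[np.linalg.norm(C[i]-C[i-1]) for i in range(4)]);d=C[1]-C[0];print(np.degrees(np.arctan2(d[1],d[0])))
E
python3 -m creep '[{"claw":6,"xyz":[1.7,3.6,-0.5],"yaw":-2},{"claw":6,"xyz":[3.4,7.2,-1],"yaw":-4},{"claw":6,"xyz":[5.1,10.8,-1],"yaw":-6},{"claw":6,"xyz":[6.8,14.4,-1],"yaw":-8},{"claw":6,"xyz":[8.5,18,-1],"yaw":-10},{"claw":6,"xyz":[10.2,21.6,-1],"yaw":-12},{"claw":6,"xyz":[11.9,25.2,-1],"yaw":-12},{"claw":6,"xyz":[13.6,28.8,-1],"yaw":-12},{"claw":6,"xyz":[15.2,32.4,-1],"yaw":-12},{"claw":6,"xyz":[16.5,35.7,-1],"yaw":-12}]'
python3 -m creep '[{"claw":6,"xyz":[0,0,0],"yaw":0},{"claw":6,"xyz":[0,0,0],"yaw":0},{"claw":6,"xyz":[0,0,0],"yaw":0}]'
python3 to.py 469 404.9 68 180
```

```text
[554.75  24.54  58.  ] [np.float64(107.42213740619377), np.float64(145.57312253712743), np.float64(107.37477963658094), np.float64(148.3526806472468)]
78.36772228051969
time: 33.35
position: [468.1, 406.9, 204.2]
tcp_rot: [-0.002, 1.0, -0.001, -0.001]
contact_force: [0.5, -0.6, 0.7]
width: 60.0
gripper_force: 0.0
time: 33.6
position: [469.3, 404.5, 204.3]
tcp_rot: [-0.002, 1.0, -0.001, -0.001]
contact_force: [0.8, -1.0, -0.2]
width: 60.3
gripper_force: 0.0
w 60.3 shift [ 0.01  0.06 13.63] yaw 0.3
```

```bash
python3 -m creep '[{"claw":6,"xyz":[0,0,4],"yaw":0.3},{"claw":6,"xyz":[0,0,8],"yaw":0.3},{"claw":6,"xyz":[0,0,12],"yaw":0.3},{"claw":6,"xyz":[0,0,13.6],"yaw":0.3},{"claw":6,"xyz":[0,0,13.6],"yaw":0.3},{"claw":0.5,"xyz":[0,0,13.6],"yaw":0.3},{"claw":0.5,"xyz":[0,0,13.6],"yaw":0.3},{"claw":0.5,"xyz":[0,0,13.6],"yaw":0.3},{"claw":0.5,"xyz":[0,0,13.6],"yaw":0.3},{"claw":0.5,"xyz":[0,0,13.6],"yaw":0.3}]' 100
python3 -m creep '[{"claw":0.5,"xyz":[0,0,0],"yaw":0},{"claw":0.5,"xyz":[0,0,0],"yaw":0},{"claw":0.5,"xyz":[0,0,0],"yaw":0},{"claw":0.5,"xyz":[0,0,-0.5],"yaw":0},{"claw":0.5,"xyz":[0,0,-1],"yaw":0},{"claw":0.5,"xyz":[0,0,-3],"yaw":0},{"claw":0.5,"xyz":[0,0,-6],"yaw":0},{"claw":0.5,"xyz":[0,0,-9],"yaw":0},{"claw":0.5,"xyz":[0,0,-9],"yaw":0}]'
python3 to.py 559.3 22 158 168
```

```text
time: 34.43
position: [470.1, 405.7, 71.4]
tcp_rot: [0.0, 1.0, 0.001, 0.001]
contact_force: [-1.7, -2.4, 8.1]
width: 9.6
gripper_force: 99.0
time: 35.18
position: [471.0, 406.7, 166.3]
tcp_rot: [0.0, 1.0, 0.003, 0.004]
contact_force: [1.0, 0.9, -1.3]
width: 9.8
gripper_force: 98.0
w 9.8 shift [ -8.84 -38.47   0.68] yaw 12.0
```

```bash
python3 -m creep '[{"claw":0.5,"xyz":[-0.4,-1.8,0],"yaw":2},{"claw":0.5,"xyz":[-1.3,-5.5,0],"yaw":4},{"claw":0.5,"xyz":[-2.2,-9.2,0],"yaw":6},{"claw":0.5,"xyz":[-3.1,-12.9,0],"yaw":8},{"claw":0.5,"xyz":[-4,-16.6,0],"yaw":10},{"claw":0.5,"xyz":[-4.8,-20.3,0],"yaw":12},{"claw":0.5,"xyz":[-5.7,-24,0],"yaw":12},{"claw":0.5,"xyz":[-6.5,-27.7,0],"yaw":12},{"claw":0.5,"xyz":[-7.3,-31.4,0],"yaw":12},{"claw":0.5,"xyz":[-8.2,-35.1,0],"yaw":12}]'
python3 -m creep '[{"claw":0.5,"xyz":[0,-2,0],"yaw":0},{"claw":0.5,"xyz":[-0.1,-3.4,0],"yaw":0},{"claw":0.5,"xyz":[-0.1,-3.4,4],"yaw":0},{"claw":0.5,"xyz":[-0.1,-3.4,6],"yaw":0},{"claw":0.5,"xyz":[-0.1,-3.4,6],"yaw":0},{"claw":0.5,"xyz":[-0.1,-3.4,6],"yaw":0}]'
python3 to.py 559.3 22 75.5 168
```

```text
time: 36.02
position: [551.1, 52.5, 159.6]
tcp_rot: [0.105, 0.995, 0.0, 0.0]
contact_force: [0.9, 0.4, -2.5]
width: 9.7
gripper_force: 98.1
time: 36.52
position: [544.9, 20.9, 99.3]
tcp_rot: [0.105, 0.995, -0.0, -0.001]
contact_force: [-0.4, 0.1, -1.6]
width: 9.5
gripper_force: 98.0
w 9.5 shift [-1.39  0.41  2.38] yaw -0.0
```

```bash
python3 -m creep '[{"claw":0.5,"xyz":[-1.4,0.4,0],"yaw":0},{"claw":0.5,"xyz":[-1.4,0.4,0],"yaw":0},{"claw":0.5,"xyz":[-1.4,0.4,1],"yaw":0},{"claw":0.5,"xyz":[-1.4,0.4,1.5],"yaw":0},{"claw":0.5,"xyz":[-1.4,0.4,1.5],"yaw":0},{"claw":0.5,"xyz":[-1.4,0.4,1.5],"yaw":0}]'
python3 to.py 559.3 22 75.5 168
python3 -m creep '[{"claw":0.5,"xyz":[0,0,0.3],"yaw":0},{"claw":0.5,"xyz":[0,0,0.5],"yaw":0},{"claw":0.5,"xyz":[0,0,0.7],"yaw":0},{"claw":0.5,"xyz":[0,0,0.7],"yaw":0},{"claw":0.5,"xyz":[0,0,0.7],"yaw":0}]'
python3 to.py 559.3 22 72 168
```

```text
time: 37.02
position: [559.2, 21.9, 84.1]
tcp_rot: [0.105, 0.995, -0.0, -0.0]
contact_force: [-0.4, 0.8, -1.9]
width: 9.9
gripper_force: 98.1
w 9.9 shift [-0.01  0.02  0.86] yaw -0.0
time: 37.43
position: [559.6, 21.8, 77.2]
tcp_rot: [0.105, 0.994, 0.0, -0.0]
contact_force: [-0.7, -0.8, -1.9]
width: 9.1
gripper_force: 98.1
w 9.1 shift [0.03 0.01 0.52] yaw -0.0
```

```bash
python3 -m creep '[{"claw":0.5,"xyz":[0,0,0.2],"yaw":0},{"claw":0.5,"xyz":[0,0,0.2],"yaw":0},{"claw":0.5,"xyz":[0,0,0.2],"yaw":0}]'
python3 -m creep '[{"claw":0.5,"xyz":[0,0,0.2],"yaw":0},{"claw":0.5,"xyz":[0,0,0.2],"yaw":0},{"claw":0.5,"xyz":[0,0,0.2],"yaw":0}]'
```

```text
time: 37.68
position: [560.0, 21.8, 76.4]
tcp_rot: [0.105, 0.995, 0.0, 0.001]
contact_force: [-4.8, -0.5, 8.7]
width: 9.6
gripper_force: 99.7
time: 37.93
position: [560.0, 21.8, 76.3]
tcp_rot: [0.105, 0.995, 0.0, 0.001]
contact_force: [-17.3, -0.5, 33.4]
width: 9.8
gripper_force: 103.0
```

```bash
python3 -m creep '[{"claw":0.5,"xyz":[0.2,0,-0.6],"yaw":0},{"claw":0.5,"xyz":[0.2,0,-0.6],"yaw":0},{"claw":0.5,"xyz":[0.2,0,-0.6],"yaw":0}]'
python3 -m creep '[{"claw":0.5,"xyz":[0,0,0.2],"yaw":0},{"claw":0.5,"xyz":[0,0,0.3],"yaw":0},{"claw":0.5,"xyz":[0,0,0.3],"yaw":0},{"claw":0.5,"xyz":[0,0,0.3],"yaw":0}]'
python3 -m creep '[{"claw":0.5,"xyz":[0,0,0.1],"yaw":0},{"claw":0.5,"xyz":[0,0,0.1],"yaw":0},{"claw":0.5,"xyz":[0,0,0.1],"yaw":0}]'
python3 - <<'E'
from h import *
s=r.get_state();np.set_printoptions(precision=2,suppress=True);print(s['position'],s['contact_force'],s['moment'])
g=grab_frame('scene');cv2.imwrite('pics/s12.png',cv2.resize(g[115:245,320:450],None,fx=4.5,fy=4.5,interpolation=cv2.INTER_CUBIC)[:,:,::-1])
E
```

```text
time: 38.18
position: [557.8, 22.2, 79.4]
tcp_rot: [0.105, 0.995, 0.0, 0.0]
contact_force: [-0.3, -0.8, -2.9]
width: 10.0
gripper_force: 98.2
time: 38.52
position: [557.6, 22.2, 76.4]
tcp_rot: [0.105, 0.995, -0.0, -0.0]
contact_force: [-4.6, 0.0, 7.5]
width: 9.3
gripper_force: 99.6
time: 38.77
position: [557.7, 22.2, 76.3]
tcp_rot: [0.105, 0.995, -0.0, -0.0]
contact_force: [-9.9, 0.1, 19.0]
width: 9.4
gripper_force: 101.2
[557.67  22.23  76.33] [-9.92  0.08 18.96] [ 0.01  1.72 -0.01]
```

View pics/s12.png

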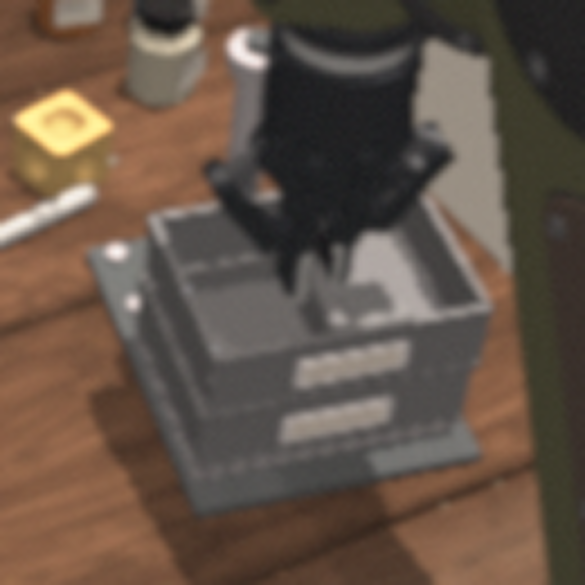

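The labels are about 13 px apart per tray, no more than the original seated spacing, and there is no visible gap. I release, and check the labels numerically.

```bash
python3 -m creep '[{"claw":0.5,"xyz":[0,0,-0.2],"yaw":0},{"claw":0.5,"xyz":[0,0,-0.2],"yaw":0},{"claw":2,"xyz":[0,0,-0.2],"yaw":0},{"claw":4,"xyz":[0,0,-0.2],"yaw":0},{"claw":6,"xyz":[0,0,-0.2],"yaw":0},{"claw":6,"xyz":[0,0,-0.2],"yaw":0},{"claw":6,"xyz":[0,0,-4],"yaw":0},{"claw":6,"xyz":[0,0,-8],"yaw":0},{"claw":6,"xyz":[0,0,-12],"yaw":0},{"claw":6,"xyz":[0,0,-12],"yaw":0}]'
python3 - <<'E'
from h import *
np.set_printoptions(precision=1,suppress=True)
m=camera_model('scene')
def labels(g,tag):
    h=cv2.cvtColor(g,cv2.COLOR_BGR2HSV)[170:230,375:425]
    k=((h[...,2]>135)).astype(np.uint8)
    for c in cv2.findContours(k,cv2.RETR_EXTERNAL,cv2.CHAIN_APPROX_NONE)[0]:
        if 40<cv2.contourArea(c)<400:
            (x,y),wh,a=cv2.minAreaRect(c);print(tag,x+375,y+170,wh)
labels(cv2.imread('pics/scene0.png'),'old')
g=grab_frame('scene')[:,:,::-1];labels(g,'new')
for z in (30,75,120): # predicted front-face label px spacing
    c=np.array([559,22.3])-55*np.array([np.cos(np.radians(12)),-np.sin(np.radians(12))]);print(z,proj(m,[*c,z]))
E
python3 to.py 469.5 404.6 24 180
```

```text
time: 39.65
position: [560.2, 22.2, 203.3]
tcp_rot: [0.105, 0.994, 0.0, 0.006]
contact_force: [1.9, -0.4, 0.5]
width: 60.1
gripper_force: 0.0
old 397.0795783996582 193.37798690795898 (2.9356493949890137, 22.764158248901367)
old 398.60400199890137 179.07200050354004 (3.577709197998047, 23.523435592651367)
old 405.5 172.0 (4.0, 23.0)
old 381.0 174.0 (8.0, 12.0)
new 394.3415107727051 207.65471649169922 (5.098649501800537, 23.896080017089844)
new 398.0 195.0 (6.081143379211426, 25.073022842407227)
new 406.0 178.5 (17.0, 32.0)
30 [393.9 208. ]
75 [396.1 195. ]
120 [398.4 181.3]
w 60.1 shift [16.86 35.51 17.46] yaw -12.0
```

Label spacing is 12.7 px against 13.0 predicted for 45 mm, so the middle tray is seated. Now the top tray.

```bash
python3 -m creep '[{"claw":6,"xyz":[1.7,3.6,0],"yaw":-2},{"claw":6,"xyz":[3.4,7.2,0],"yaw":-4},{"claw":6,"xyz":[5.1,10.8,0],"yaw":-6},{"claw":6,"xyz":[6.8,14.4,0],"yaw":-8},{"claw":6,"xyz":[8.5,18,0],"yaw":-10},{"claw":6,"xyz":[10.2,21.6,0],"yaw":-12},{"claw":6,"xyz":[11.9,25.2,0],"yaw":-12},{"claw":6,"xyz":[13.6,28.8,0],"yaw":-12},{"claw":6,"xyz":[15.2,32.4,0],"yaw":-12},{"claw":6,"xyz":[16.8,35.5,0],"yaw":-12}]'
python3 -m creep '[{"claw":6,"xyz":[0,0,4],"yaw":0},{"claw":6,"xyz":[0,0,8],"yaw":0},{"claw":6,"xyz":[0,0,8],"yaw":0},{"claw":6,"xyz":[0,0,8],"yaw":0}]'
python3 to.py 469.5 404.6 22 180
python3 - <<'E'
from h import *
m=camera_model('wrist');f=grab_frame('wrist');cv2.imwrite('pics/w13.png',f[:,:,::-1])
g=cv2.cvtColor(f,cv2.COLOR_RGB2HSV);k=(g[...,1]<60).astype(np.uint8);k[:, :120]=0;k[:,520:]=0;k[300:]=0
c=max(cv2.findContours(k,cv2.RETR_EXTERNAL,cv2.CHAIN_APPROX_SIMPLE)[0],key=cv2.contourArea)
print(cv2.minAreaRect(c),cv2.approxPolyDP(c,8,True).reshape(-1,2).tolist())
M=yaw(r.get_state()['tcp_rot'])[:2,:2]
for a,b in [(1,1),(1,-1),(-1,-1),(-1,1)]: print(proj(m,[*(np.array([469.5,404.6])+M@[55*a,75*b]),53]))
E
```

```text
time: 40.53
position: [466.2, 406.5, 193.9]
tcp_rot: [-0.0, 1.0, -0.0, -0.001]
contact_force: [0.6, -0.6, 0.6]
width: 59.9
gripper_force: 0.0
time: 40.87
position: [466.5, 403.7, 113.5]
tcp_rot: [0.0, 1.0, -0.001, -0.002]
contact_force: [1.4, -0.2, 0.9]
width: 60.1
gripper_force: 0.0
w 60.1 shift [-0.34  0.11  9.15] yaw -0.0
((317.9999694824219, 207.49998474121094), (253.99996948242188, 182.99996948242188), -0.0) [[439, 117], [420, 119], [431, 135], [408, 126], [418, 116], [196, 119], [206, 294], [214, 292], [204, 298], [238, 297], [234, 287], [248, 299], [380, 299], [383, 286], [385, 298], [396, 288], [401, 299], [425, 299], [445, 144]]
[447.46764859 145.32672875]
[189.83752159 144.66462372]
[208.28694286 305.99667603]
[427.36862077 306.8505818 ]
```

```bash
python3 -m creep '[{"claw":6,"xyz":[-0.3,0.1,4],"yaw":0},{"claw":6,"xyz":[-0.3,0.1,7],"yaw":0},{"claw":6,"xyz":[-0.3,0.1,9.1],"yaw":0},{"claw":6,"xyz":[-0.3,0.1,9.1],"yaw":0},{"claw":0.5,"xyz":[-0.3,0.1,9.1],"yaw":0},{"claw":0.5,"xyz":[-0.3,0.1,9.1],"yaw":0},{"claw":0.5,"xyz":[-0.3,0.1,9.1],"yaw":0},{"claw":0.5,"xyz":[-0.3,0.1,9.1],"yaw":0},{"claw":0.5,"xyz":[-0.3,0.1,9.1],"yaw":0},{"claw":0.5,"xyz":[-0.3,0.1,9.1],"yaw":0}]' 100
python3 -m creep '[{"claw":0.5,"xyz":[0,0,0],"yaw":0},{"claw":0.5,"xyz":[0,0,0],"yaw":0},{"claw":0.5,"xyz":[0,0,-0.5],"yaw":0},{"claw":0.5,"xyz":[0,0,-1],"yaw":0},{"claw":0.5,"xyz":[0,0,-4],"yaw":0},{"claw":0.5,"xyz":[0,0,-8],"yaw":0},{"claw":0.5,"xyz":[0,0,-12],"yaw":0},{"claw":0.5,"xyz":[0,0,-16],"yaw":0},{"claw":0.5,"xyz":[0,0,-16],"yaw":0},{"claw":0.5,"xyz":[0,0,-16],"yaw":0}]'
python3 to.py 559 22.2 180 168
```

```text
time: 41.75
position: [471.2, 406.1, 26.8]
tcp_rot: [0.0, 1.0, 0.001, 0.001]
contact_force: [-1.4, -2.3, 11.4]
width: 9.6
gripper_force: 98.9
time: 42.58
position: [470.8, 405.9, 187.1]
tcp_rot: [0.0, 1.0, 0.001, 0.002]
contact_force: [1.2, 0.5, -3.4]
width: 9.7
gripper_force: 98.4
w 9.7 shift [ -8.83 -38.37   0.63] yaw 12.0
```

```bash
python3 -m creep '[{"claw":0.5,"xyz":[-0.4,-1.8,0],"yaw":2},{"claw":0.5,"xyz":[-1.3,-5.5,0],"yaw":4},{"claw":0.5,"xyz":[-2.2,-9.2,0],"yaw":6},{"claw":0.5,"xyz":[-3.1,-12.9,0],"yaw":8},{"claw":0.5,"xyz":[-4,-16.6,0],"yaw":10},{"claw":0.5,"xyz":[-4.8,-20.3,0],"yaw":12},{"claw":0.5,"xyz":[-5.7,-24,0],"yaw":12},{"claw":0.5,"xyz":[-6.5,-27.7,0],"yaw":12},{"claw":0.5,"xyz":[-7.3,-31.4,0],"yaw":12},{"claw":0.5,"xyz":[-8.2,-35.1,0],"yaw":12}]'
python3 -m creep '[{"claw":0.5,"xyz":[-0.6,-2,0],"yaw":0},{"claw":0.5,"xyz":[-1.2,-3.2,0],"yaw":0},{"claw":0.5,"xyz":[-1.2,-3.2,2],"yaw":0},{"claw":0.5,"xyz":[-1.2,-3.2,3.5],"yaw":0},{"claw":0.5,"xyz":[-1.2,-3.2,3.5],"yaw":0},{"claw":0.5,"xyz":[-1.2,-3.2,3.5],"yaw":0}]'
python3 to.py 559 22.2 124 168
```

```text
time: 43.42
position: [551.4, 52.5, 182.8]
tcp_rot: [0.105, 0.995, -0.0, -0.001]
contact_force: [0.5, -0.8, -2.4]
width: 9.3
gripper_force: 98.3
time: 43.92
position: [556.7, 21.2, 148.3]
tcp_rot: [0.104, 0.995, -0.0, -0.001]
contact_force: [0.5, 0.7, -1.8]
width: 9.4
gripper_force: 98.3
w 9.4 shift [-0.21  0.15  2.43] yaw 0.0
```

```bash
python3 -m creep '[{"claw":0.5,"xyz":[-0.2,0.1,0.5],"yaw":0},{"claw":0.5,"xyz":[-0.2,0.1,1.2],"yaw":0},{"claw":0.5,"xyz":[-0.2,0.1,1.8],"yaw":0},{"claw":0.5,"xyz":[-0.2,0.1,2.2],"yaw":0},{"claw":0.5,"xyz":[-0.2,0.1,2.4],"yaw":0},{"claw":0.5,"xyz":[-0.2,0.1,2.4],"yaw":0}]'
python3 -m creep '[{"claw":0.5,"xyz":[0,0,0.2],"yaw":0},{"claw":0.5,"xyz":[0,0,0.3],"yaw":0},{"claw":0.5,"xyz":[0,0,0.3],"yaw":0}]'
```

```text
time: 44.42
position: [559.2, 21.2, 124.8]
tcp_rot: [0.105, 0.995, -0.0, -0.0]
contact_force: [-0.0, -0.6, -2.6]
width: 9.7
gripper_force: 98.3
time: 44.67
position: [559.4, 21.1, 122.2]
tcp_rot: [0.105, 0.994, 0.0, -0.0]
contact_force: [-0.2, -0.5, -2.8]
width: 9.8
gripper_force: 98.3
```

```bash
python3 -m creep '[{"claw":0.5,"xyz":[0,0.1,0.1],"yaw":0},{"claw":0.5,"xyz":[0,0.1,0.1],"yaw":0},{"claw":2,"xyz":[0,0.1,0],"yaw":0},{"claw":4,"xyz":[0,0.1,0],"yaw":0},{"claw":6,"xyz":[0,0.1,0],"yaw":0},{"claw":6,"xyz":[0,0.1,0],"yaw":0},{"claw":6,"xyz":[0,0.1,-4],"yaw":0},{"claw":6,"xyz":[0,0.1,-8],"yaw":0},{"claw":6,"xyz":[0,0.1,-12],"yaw":0},{"claw":6,"xyz":[0,0.1,-14],"yaw":0}]'
python3 - <<'E'
from h import *
np.set_printoptions(precision=1,suppress=True)
m=camera_model('scene')
g=grab_frame('scene')[:,:,::-1];cv2.imwrite('pics/s14.png',g)
h=cv2.cvtColor(g,cv2.COLOR_BGR2HSV)[160:230,375:425]
for th in(120,135):
  for c in cv2.findContours((h[...,2]>th).astype(np.uint8),cv2.RETR_EXTERNAL,cv2.CHAIN_APPROX_NONE)[0]:
    if 40<cv2.contourArea(c)<400:
        (x,y),wh,a=cv2.minAreaRect(c);print(th,x+375,y+160,wh)
w=camera_model('wrist');f=grab_frame('wrist');cv2.imwrite('pics/w14.png',f[:,:,::-1])
s=r.get_state();M=yaw(s['tcp_rot'])[:2,:2];print(s['position'])
for z in(148,58):
  for a,b in [(1,1),(1,-1),(-1,-1),(-1,1)]: print(z,proj(w,[*(np.array([558.5,22.3])+M@[55*a,75*b]),z]))
k=(cv2.cvtColor(f,cv2.COLOR_RGB2HSV)[...,1]<60).astype(np.uint8);k[300:]=0;k[:100]=0
c=max(cv2.findContours(k,cv2.RETR_EXTERNAL,cv2.CHAIN_APPROX_SIMPLE)[0],key=cv2.contourArea)
print(cv2.boundingRect(c),cv2.approxPolyDP(c,5,True).reshape(-1,2).tolist())
# wall edge profile of rows across tray
G=cv2.cvtColor(f,cv2.COLOR_RGB2HSV)
for v in (160,200,240):
  row=np.where(G[v,150:500,1]<60)[0]+150;print(v,row.min(),row.max())
E
```

```text
time: 45.5
position: [560.3, 22.2, 267.5]
tcp_rot: [0.105, 0.995, 0.0, 0.003]
contact_force: [-0.4, -0.9, 1.4]
width: 60.0
gripper_force: 0.0
120 410.2058868408203 224.3235321044922 (5.093247413635254, 29.346811294555664)
120 394.0384635925293 207.6923065185547 (6.079599380493164, 25.298978805541992)
120 397.63461685180664 195.17308044433594 (6.471832275390625, 26.279563903808594)
120 399.90384674072266 181.01922988891602 (6.667947769165039, 27.26013946533203)
120 409.0 166.5 (13.0, 30.0)
135 394.4320755004883 207.63773727416992 (5.098649501800537, 24.080368041992188)
135 398.0590114593506 195.24785614013672 (5.605216979980469, 25.200313568115234)
135 399.9956283569336 180.97702407836914 (6.408589839935303, 25.44724464416504)
135 409.0 166.5 (13.0, 28.0)
[560.7  22.2 266.6]
148 [416.5 123. ]
148 [214.1 122.7]
148 [226.6 255.7]
148 [403.6 255.9]
58 [391.3 113.5]
58 [239.2 113.2]
58 [246.5 217.3]
58 [383.7 217.4]
(0, 100, 250, 200) [[0, 100], [0, 299], [249, 299], [247, 267], [231, 267], [226, 278], [217, 274], [161, 109], [149, 105], [158, 100]]
160 150 411
200 150 407
240 150 403
```

Label heights match prediction within 0.3 px and the labels line up, so the stack is seated. Now back to the knob.

```bash
python3 to.py 647.7 -96.3 169 168; python3 -m creep '[{"claw":5,"xyz":[-2.8,-2.5,0],"yaw":0},{"claw":5,"xyz":[-5.6,-5,0],"yaw":0},{"claw":5,"xyz":[-8.4,-7.5,0],"yaw":0},{"claw":5,"xyz":[-11,-9.8,0],"yaw":0},{"claw":5,"xyz":[-11,-9.8,0],"yaw":0},{"claw":5,"xyz":[-11,-9.8,0],"yaw":0}]'
python3 to.py 647.7 -96.3 169 168
python3 - <<'E'
from h import *
m=camera_model('wrist');f=grab_frame('wrist');print(proj(m,(647.7,-96.3,203)))
u,v=proj(m,(647.7,-96.3,203)).astype(int)
g=f.max(2);y0,x0=v-60,u-60;k=(g[y0:y0+120,x0:x0+120]<60).astype(np.uint8)
for c in cv2.findContours(k,cv2.RETR_EXTERNAL,cv2.CHAIN_APPROX_NONE)[0]:
    if cv2.contourArea(c)>80: x,y,w,h=cv2.boundingRect(c);print(x+x0,y+y0,w,h)
E
```

```text
w 60.1 shift [-10.91  -9.79   9.82] yaw -0.0
time: 46.1
position: [646.8, -97.9, 260.0]
tcp_rot: [0.106, 0.994, 0.0, -0.001]
contact_force: [0.1, 1.2, 0.2]
width: 50.2
gripper_force: 0.0
w 50.2 shift [-0.08  0.17  9.1 ] yaw -0.1
[318.90829424 230.4393669 ]
304 197 29 33
```

```bash
python3 -m creep '[{"claw":5,"xyz":[-0.1,0.1,4],"yaw":0},{"claw":5,"xyz":[-0.1,0.1,7],"yaw":0},{"claw":5,"xyz":[-0.1,0.1,9.1],"yaw":0},{"claw":5,"xyz":[-0.1,0.1,9.1],"yaw":0},{"claw":1.5,"xyz":[-0.1,0.1,9.1],"yaw":0},{"claw":1.5,"xyz":[-0.1,0.1,9.1],"yaw":0},{"claw":1.5,"xyz":[-0.1,0.1,9.1],"yaw":0},{"claw":1.5,"xyz":[-0.1,0.1,9.1],"yaw":0},{"claw":1.5,"xyz":[-0.1,0.1,9.1],"yaw":0}]' 40
python3 - <<'E'
from h import *
s=r.get_state();np.set_printoptions(precision=1,suppress=True)
P=np.array([656,2.5]);k=s['position'][:2]-P;print(np.hypot(*k),np.degrees(np.arctan2(k[1],k[0]))%360)
M=yaw(s['tcp_rot'])
for d in [8,16,24,32,40,48,56,64,72,80,88,92,96]:
    a=np.radians(-d);q=np.array([[np.cos(a),-np.sin(a)],[np.sin(a),np.cos(a)]])@k
    print(d,(M.T@np.r_[q-k,0])/10)
E
```

```text
time: 46.9
position: [648.6, -96.4, 173.8]
tcp_rot: [0.105, 0.994, -0.0, 0.002]
contact_force: [-2.3, -3.7, 7.1]
width: 18.7
gripper_force: 40.0
99.1663793756617 265.6936698406606
8 [ 1.4 -0.1 -0. ]
16 [ 2.8  0.  -0. ]
24 [ 4.1  0.3 -0. ]
32 [ 5.4  0.8 -0. ]
40 [ 6.6  1.4 -0. ]
48 [ 7.7  2.3 -0. ]
56 [ 8.7  3.2 -0. ]
64 [ 9.6  4.3 -0. ]
72 [10.3  5.5 -0. ]
80 [10.8  6.8 -0. ]
88 [11.1  8.2 -0. ]
92 [11.2  8.8 -0. ]
96 [11.2  9.5 -0. ]
```

```bash
python3 -m creep '[{"claw":1.5,"xyz":[1.4,-0.1,0],"yaw":0},{"claw":1.5,"xyz":[2.8,0,0],"yaw":0},{"claw":1.5,"xyz":[4.1,0.3,0],"yaw":0},{"claw":1.5,"xyz":[5.4,0.8,0],"yaw":0},{"claw":1.5,"xyz":[6.6,1.4,0],"yaw":0},{"claw":1.5,"xyz":[7.7,2.3,0],"yaw":0},{"claw":1.5,"xyz":[8.7,3.2,0],"yaw":0},{"claw":1.5,"xyz":[8.7,3.2,0],"yaw":0}]'
python3 -m creep '[{"claw":1.5,"xyz":[0.9,1.1,0],"yaw":0},{"claw":1.5,"xyz":[1.6,2.3,0],"yaw":0},{"claw":1.5,"xyz":[2.1,3.6,0],"yaw":0},{"claw":1.5,"xyz":[2.4,5,0],"yaw":0},{"claw":1.5,"xyz":[2.5,5.6,0],"yaw":0},{"claw":1.5,"xyz":[2.5,6.1,0],"yaw":0},{"claw":1.5,"xyz":[2.5,6.1,0],"yaw":0}]'
python3 - <<'E'
from h import *
s=r.get_state();k=s['position'][:2]-[656,2.5];print(np.hypot(*k),np.degrees(np.arctan2(k[1],k[0]))%360)
E
```

```text
time: 47.57
position: [565.3, -49.9, 173.6]
tcp_rot: [0.106, 0.994, -0.004, -0.003]
contact_force: [-47.4, -34.3, 24.2]
width: 19.0
gripper_force: 43.8
time: 48.15
position: [557.3, 19.6, 172.7]
tcp_rot: [0.104, 0.995, 0.0, -0.0]
contact_force: [-10.4, 3.6, 8.4]
width: 18.8
gripper_force: 41.9
100.2129938828511 170.1738859607425
```

```bash
python3 -m creep '[{"claw":1.5,"xyz":[0,0.2,0],"yaw":0},{"claw":1.5,"xyz":[0,0.3,0],"yaw":0},{"claw":1.5,"xyz":[0,0.3,0],"yaw":0},{"claw":1.5,"xyz":[0,0.3,0],"yaw":0}]'
python3 -m creep '[{"claw":3,"xyz":[0,0.2,0],"yaw":0},{"claw":5,"xyz":[0,0.2,0],"yaw":0},{"claw":5,"xyz":[0,0.2,0],"yaw":0},{"claw":5,"xyz":[0,0.2,0],"yaw":0},{"claw":5,"xyz":[0,0.2,-4],"yaw":0},{"claw":5,"xyz":[0,0.2,-8],"yaw":0},{"claw":5,"xyz":[0,0.2,-12],"yaw":0},{"claw":5,"xyz":[0,0.2,-14],"yaw":0},{"claw":5,"xyz":[0,0.2,-14],"yaw":0},{"claw":5,"xyz":[0,0.2,-14],"yaw":0}]'
python3 - <<'E'
from h import *
np.set_printoptions(precision=1,suppress=True)
g=grab_frame('scene')[:,:,::-1];cv2.imwrite('pics/s15.png',g)
h=cv2.cvtColor(g,cv2.COLOR_BGR2HSV)[160:230,375:425]
for c in cv2.findContours((h[...,2]>125).astype(np.uint8),cv2.RETR_EXTERNAL,cv2.CHAIN_APPROX_NONE)[0]:
    if 40<cv2.contourArea(c)<400:
        (x,y),wh,a=cv2.minAreaRect(c);print(x+375,y+160,wh)
m=camera_model('wrist');f=grab_frame('wrist');s=r.get_state();cv2.imwrite('pics/w15.png',f[:,:,::-1])
u,v=proj(m,(557,20,203)).astype(int);print(u,v,s['position'])
k=(f.max(2)[v-60:v+60,u-50:u+50]<60).astype(np.uint8)
for c in cv2.findContours(k,cv2.RETR_EXTERNAL,cv2.CHAIN_APPROX_NONE)[0]:
    if cv2.contourArea(c)>80: x,y,w,h=cv2.boundingRect(c);print(x+u-50,y+v-60,w,h);p=plane(m,(x+u-50+w/2,v),203);print(p,np.degrees(np.arctan2(p[1]-2.5,p[0]-656)))
E
```

```text
time: 48.48
position: [557.6, 21.7, 172.7]
tcp_rot: [0.105, 0.994, 0.0, -0.001]
contact_force: [-13.2, -0.3, 8.8]
width: 18.7
gripper_force: 42.0
time: 49.32
position: [559.0, 23.3, 312.1]
tcp_rot: [0.105, 0.995, 0.0, 0.001]
contact_force: [0.1, -0.5, -1.0]
width: 50.1
gripper_force: 0.0
394.4230785369873 207.61538696289062 (5.687367916107178, 24.122283935546875)
398.01923179626465 195.09615325927734 (6.079599857330322, 25.49509620666504)
400.0 181.0 (6.667947769165039, 27.064023971557617)
408.5 166.5 (13.0, 31.0)
311 202 [558.5  23.3 310. ]
```

Run:
```python
from h import *
f=cv2.imread('pics/w15.png');m=camera_model('wrist')
for X in [(557,21,203),(557,21,159),(656,2.5,160)]: print(proj(m,X))
k=(f.max(2)[140:260,250:380]<95).astype(np.uint8)
for c in cv2.findContours(k,cv2.RETR_EXTERNAL,cv2.CHAIN_APPROX_NONE)[0]:
    if cv2.contourArea(c)>60: x,y,w,h=cv2.boundingRect(c);print(x+250,y+140,w,h)
print(f[202,290:335].max(1).tolist())
```

```text
[312.66643009 202.90391226]
[313.0927695  187.25745488]
[315.74538236 287.83425209]
301 178 26 36
[130, 127, 131, 129, 129, 130, 131, 130, 128, 130, 116, 91, 98, 100, 101, 100, 103, 99, 101, 105, 102, 102, 103, 100, 102, 106, 100, 100, 99, 100, 99, 99, 99, 93, 94, 91, 96, 129, 127, 128, 124, 127, 128, 127, 126]
```

The knob blob is centred at u=314, where the locked pose predicts 313. The arm is home, the stack hasn't moved and the gripper is clear, so I hand in.

```bash
python3 -c "
from rig import job;print(job.sign_off())"
```

```text
the job is handed in; nothing more can be done
None
```

The job is handed in, though `sign_off` gave no verdict: all four steels are in the bottom tray, the middle and top trays are restacked and seated, the hold-down arm is home, and the gripper is clear (about 49 s).

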